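# Open the squaring fixture and tap the pressboard plates flush

### The job

Slide the blue red-topped gate straight up out of its slots and stand it in the grey rack beside the fixture. Then tap the four stacked pressboard plates home from their open sides, until the edges of all four line up and the stack sits flush against both the far and the left fence. Leave the other things on the bench where they are.

Things in the scene. Friction and masses are not known exactly. Their poses are not given: they have to be found in the camera images.
- fixture: squaring fixture, fixed to the bench: dark base 235 x 165 mm, 6 mm thick, with a black bed (top 24 mm above the bench; x -35 to 50, y -40 to 60 mm) that carries the plates. Origin on the bench under the squared stack's centre. x points to the far fence, y to the left fence, z up. Its -x side (towards the robot, behind the gate) and its -y side are open for tapping
- far_fence (a point): middle of the top inner edge of the aluminium far fence: inner face at fixture x = 50 mm, y -70 to 70 mm, top 50 mm above the bench, 12 mm thick. Axes as the fixture's
- left_fence (a point): middle of the top inner edge of the aluminium left fence: inner face at fixture y = 60 mm, x -54 to 46 mm, top 50 mm above the bench, 12 mm thick. Axes as the fixture's
- slots (a point): point midway between the tops of the two slotted aluminium posts that hold the gate, 50 mm above the bench, at fixture x = -130 mm. The posts are 25 mm thick (x) and cover |y| from 54 to 74.5 mm; 108 mm is free between them
- gate: upright blue panel 130 mm wide (y), 110 mm high (z), 8 mm thick (x), 140 g, with its top 18 mm red; origin at the centre of its bottom edge. Starts standing in the slots of the two posts (fixture x = -130 mm, bottom 6 mm above the bench); it slides straight up, about 1.5 mm play each way, and must rise 44 mm to clear the posts
- rack: grey upright open-topped holder fixed to the bench, to the left or right of the fixture: inside 30 mm (x) by 152 mm (y), walls 6 mm thick and 60 mm tall, inner floor 6 mm above the bench; a flat foot 75 x 190 mm. Origin on the bench under its centre. The gate goes in from above, its width along the rack's y; it then leans loosely against a wall
- plate1: pressboard plate 1 of 4 counted from the bottom (light tan, four small black hole marks and a copper patch on top), 100 mm (x) x 120 mm (y) x 6 mm, about 65 g; origin at the centre of its underside, 24 mm above the bench in the stack. Starts a little turned, 7 to 26 mm short of each fence; its place is with its centre over the fixture's origin, its axes along the fixture's
- plate2: pressboard plate 2 of 4 counted from the bottom (dark brown, four small black hole marks and a copper patch on top), 100 mm (x) x 120 mm (y) x 6 mm, about 65 g; origin at the centre of its underside, 30 mm above the bench in the stack. Starts a little turned, 7 to 26 mm short of each fence; its place is with its centre over the fixture's origin, its axes along the fixture's
- plate3: pressboard plate 3 of 4 counted from the bottom (light tan, four small black hole marks and a copper patch on top), 100 mm (x) x 120 mm (y) x 6 mm, about 65 g; origin at the centre of its underside, 36 mm above the bench in the stack. Starts a little turned, 7 to 26 mm short of each fence; its place is with its centre over the fixture's origin, its axes along the fixture's
- plate4: pressboard plate 4 of 4 counted from the bottom (dark brown, four small black hole marks and a copper patch on top), 100 mm (x) x 120 mm (y) x 6 mm, about 65 g; origin at the centre of its underside, 42 mm above the bench in the stack. Starts a little turned, 7 to 26 mm short of each fence; its place is with its centre over the fixture's origin, its axes along the fixture's
- xfmr1: small transformer, black core and white coil, 58 x 62 x 52 mm, in the black tray; bystander. Origin at its underside
- xfmr2: second such transformer in the black tray; bystander. Origin at its underside
- xfmr3: third such transformer, on the bench behind the fixture; bystander. Origin at its underside
- steel_block: dark steel block 70 x 100 x 35 mm; bystander. Origin at its underside
- switch_box: black box 60 x 60 x 40 mm with orange switch; bystander. Origin at its underside
- screwdriver: screwdriver 180 mm lying on the bench; bystander
- tape_roll: yellow ring-shaped reel 90 mm across, 22 mm high; bystander. Origin at its underside

How it is judged (in metres and radians):
On the way:
1. the gate has been lifted out of its slots and stands released in the rack (x of gate in the frame of rack between -0.018 and 0.018 m and y of gate in the frame of rack between -0.02 and 0.02 m and z of gate in the frame of rack below 0.02 m and angle between gate's own z axis and vertical below 0.6 rad and contact force between gate and the fingers below 0.1 N), for 0.2 s.
At the end, for the whole second after the job is handed in: Gate released and still in the rack: bottom edge within 18 mm across, 20 mm along, under 20 mm above the bench, leaning under 0.6 rad. All four plates still, in order on the bed, flush with both fences: each centre within 2.5 mm in x, y and height, turned under 0.035 rad (all of step 1 and linear speed of each of gate, plate1, plate2, plate3, plate4 below 0.02 m/s and x of plate1 in the frame of fixture between -0.0025 and 0.0025 m and y of plate1 in the frame of fixture between -0.0025 and 0.0025 m and z of plate1 in the frame of fixture between 0.0215 and 0.0265 m and angle between the x axis of each of plate1, plate2, plate3, plate4 and the x axis of fixture, either way round below 0.035 rad and x of plate2 in the frame of fixture between -0.0025 and 0.0025 m and y of plate2 in the frame of fixture between -0.0025 and 0.0025 m and z of plate2 in the frame of fixture between 0.0275 and 0.0325 m and x of plate3 in the frame of fixture between -0.0025 and 0.0025 m and y of plate3 in the frame of fixture between -0.0025 and 0.0025 m and z of plate3 in the frame of fixture between 0.0335 and 0.0385 m and x of plate4 in the frame of fixture between -0.0025 and 0.0025 m and y of plate4 in the frame of fixture between -0.0025 and 0.0025 m and z of plate4 in the frame of fixture between 0.0395 and 0.0445 m); the robot touches nothing.
It fails at once if a bystander (transformer, steel block, switch box, screwdriver, tape roll) displaced by more than 30 mm (distance of any of xfmr1, xfmr2, xfmr3, steel_block, switch_box, screwdriver, tape_roll from where it was at the start of the episode above 0.03 m).
It also fails if it takes over 72 s, if anything falls off the work surface, if the arm or the gripper's body presses on something with over 40 N, if the wrist force passes 120 N, or if a joint passes its speed limit or range.

### The arm

A 6-joint arm with a two-finger parallel gripper is mounted at the origin on the work surface. World frame = base frame: x ahead of the robot, y to its left, z up, the work surface at z = 0. Lengths are in mm, angles in rad, forces in N, time in s.
With the tool pointing down it reaches from about 275 to 750 mm from the base axis. Payload 10.2 kg.
Tool frame: the origin (TCP) lies midway between the tips of the shut fingers; the grasp point (between the pads) lies 19 mm behind it; z points along the fingers, y is the line along which they close (so a half turn about z gives the same grasp; the last joint's range is limited). The gripper opens to 85 mm and grips with 20 to 120 N. Pads are 22 mm wide; open, the fingers measure 114 mm over their backs; the gripper's body (76 mm by 85 mm) begins 54 mm behind the grasp point. The pads swing forward as they close: fully open they stand 13 mm farther back than shut.
Start: joints at [0.947, 0.313, 1.498, -0, 1.331, -0.223], TCP at [204.844, 483.394, 231.294] pointing down, gripper open.
Joint ranges: [-2.94, 2.94], [-0.97, 2.17], [0.19, 2.56], [-1.23, 4.37], [0.02, 3.11], [-2.88, 2.88]. Speed limits (rad/s): [2.39, 2.39, 3.01, 3.14, 3.14, 3.14].

### API

Orientations are given as a unit quaternion [w, x, y, z].
In Python, from rig import ctrl gives the robot as it stands.
- The arm moves only by the tool arm_command, never from a script. Its argument "increments" is a list of rows, each an object with "dr": the turn, a rotation vector about the tool's x, y, z in units of pi/4 rad (1.0 is pi/4 rad), a list of three; "offset": the shift along the tool's x, y, z in units of 120 mm (1.0 is 120 mm), a list of three; "hand": the opening, from -1 (shut) to 1 (fully open). A call has 1 to 8 rows; each row shifts and turns the commanded pose from where the row before left it, along the tool's axes as they then stand; what a row does not reach is not made up. A row lasts 1/10 s, in which the tool goes at most 50 mm and 8.59 degrees, less where a joint would pass 70% of its speed; a pose out of reach is approached as far as the arm can. A call with a number of a shift or a turn outside -1 to 1 is refused whole. A call with a gripper value outside its range is refused whole. The fingers move at their own pace and stop on an object; "grip_force" is the grip in N (left out, the last holds). Time passes only in rows, so rows that do not move let the fingers close. It gives the time, the measured TCP pose, the force, the opening and the grip force at its end, in the units of the state.
- ctrl.sense(): the state, without advancing time (a new reading comes with each control period).
- ctrl.capture(name): name is "scene" or "side" or "wrist"; returns the picture (480x640x3 uint8, red, green, blue); there is no depth.
- ctrl.camera_info(name): a dict with "K" (3x3 intrinsics, pixels), "R" (3x3) and "t" (3): a world point X has camera coordinates R X + t. Camera axes: x right, y down, z forward; pixel columns grow to the right and rows downward; lengths in mm; the calibration is good to about 2 mm. A picture is of the moment at which its call begins: read the wrist's pose just before it. camera_info takes no time and is no camera call; for the wrist camera it gives the pose at the moment of the call.
- ctrl.finish_job(): hands the job in; it is judged then, once.
The state is a dict: "time_s": time; "joints": joint angles; "dq": joint speeds; "tau": joint torques, N m; "eef_pos": TCP position; "ee_rot": TCP orientation; "force": force on the tool from outside, world axes, zero at the start; "wrist_torque": the same for the moment, N m; "grip_width": opening from 0.0 (shut) to 1.0 (fully open); "grip_force": force on a finger pad.
Only numpy, scipy, OpenCV 4.12 (cv2) and the standard library are available. Lean on these libraries where they do the work, as an engineer would, in place of code of your own. Each camera call takes 0.05 s, during which the arm holds its last target. There are 200 camera calls.

## Working session

There is one attempt and no reset: what is moved stays moved. The work goes in short steps, Python scripts to look and compute and a tool call to move; the robot and the scene stay as the last step left them, time stands still between calls to the robot, and variables do not carry over. Pictures are saved under pics/ and viewed, at most 10 in all, crops included, and the job is handed in when it is done.

Besides the shell and the picture viewer there is one more tool, called after ">>>" in YAML: its name, and indented under it one key for each argument. arm_command: Moves the arm, as the interface text tells. Shifts and turns lie within -1 to 1; 1 stands for 120 mm of shift or pi/4 rad of turn. Its arguments: {"type":"object","properties":{"increments":{"type":"array"},"grip_force":{"type":"number"}},"required":["increments"]}

```bash
mkdir -p pics; ls; python3 - <<'E'
from rig import ctrl
import cv2,numpy as np
s=ctrl.sense();print({k:np.round(v,3).tolist() for k,v in s.items()})
for n in("scene","side"):
    im=ctrl.capture(n);cv2.imwrite(f"pics/{n}0.png",im[:,:,::-1])
    c=ctrl.camera_info(n);print(n,np.round(c["K"],1).tolist(),np.round(-np.array(c["R"]).T@np.array(c["t"]),1))
E
```

```text
pics
{'time_s': 0.0, 'joints': [0.947, 0.313, 1.498, 0.0, 1.331, -0.223], 'dq': [0.0, 0.001, 0.0, -0.001, -0.0, -0.0], 'tau': [-0.003, -41.227, -25.973, -0.0, 0.004, 0.0], 'eef_pos': [204.689, 483.186, 230.752], 'ee_rot': [-0.0, 0.199, 0.98, -0.001], 'force': [-0.126, -0.226, 0.022], 'wrist_torque': [-0.001, -0.002, -0.038], 'grip_force': 0.0, 'grip_width': 0.999}
scene [[550.9, 0.0, 309.6], [0.0, 550.9, 239.5], [0.0, 0.0, 1.0]] [ 925.6 -488.   960.4]
side [[466.5, 0.0, 313.3], [0.0, 466.5, 240.5], [0.0, 0.0, 1.0]] [359.9 595.7 826.9]
```

View pics/scene0.png

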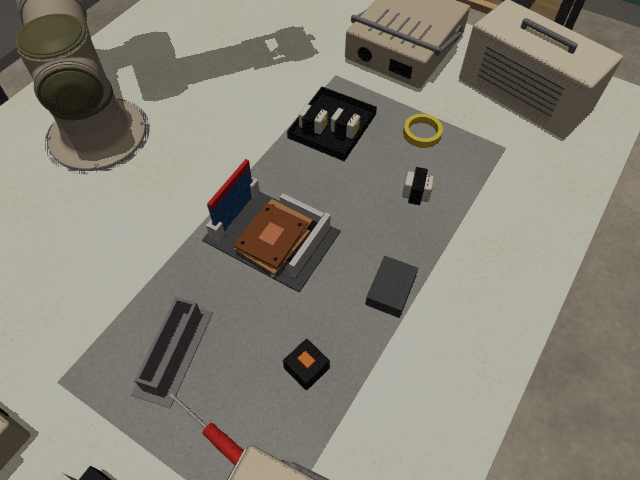

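View pics/side0.png

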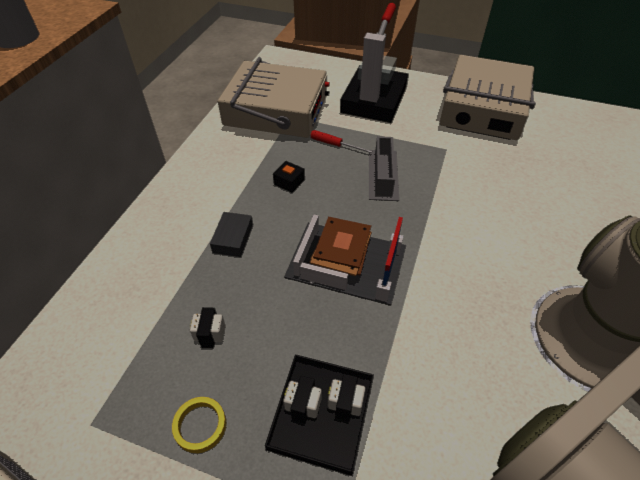

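```bash
python3 - <<'E'
import cv2,numpy as np
a=cv2.imread("pics/scene0.png");b=cv2.imread("pics/side0.png")
def crop(im,x,y,w,h,s):return cv2.resize(im[y:y+h,x:x+w],None,fx=s,fy=s,interpolation=cv2.INTER_CUBIC)
A=np.zeros((600,800,3),np.uint8)
A[:600,:560]=crop(a,200,155,140,150,4)
A[:360,560:800]=crop(a,130,290,80,120,3)
cv2.imwrite("pics/A.png",A)
B=np.zeros((600,800,3),np.uint8)
B[:400,:520]=crop(b,280,205,130,100,4)
B[:320,540:700]=crop(b,365,125,40,80,4)
cv2.imwrite("pics/B.png",B)
E
```

```text
(no output)
```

View pics/A.png

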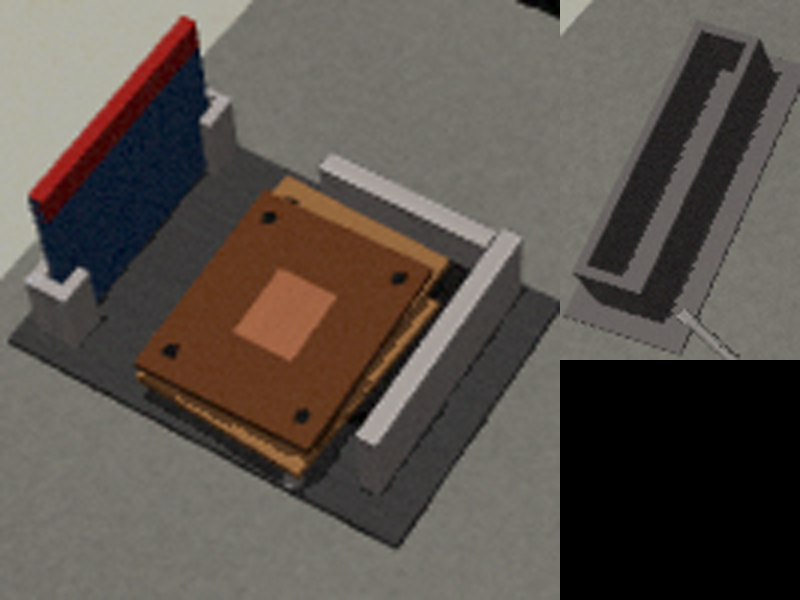

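View pics/B.png

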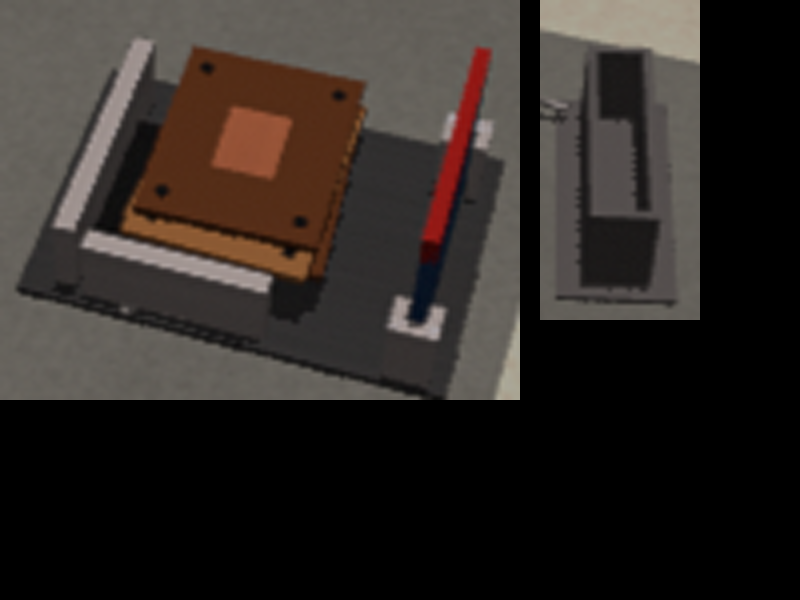

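```bash
cat > h.py <<'E'
import numpy as np
from scipy.optimize import least_squares
from rig import ctrl
def proj(c,X):
    p=np.asarray(X,float)@np.array(c["R"]).T+np.array(c["t"]).ravel();q=p@np.array(c["K"]).T;return q[:,:2]/q[:,2:]
def fit(obs,x0):
    "obs: list of (cam, local Nx3, uv Nx2) -> x,y,yaw"
    def W(p,L):
        c,s=np.cos(p[2]),np.sin(p[2]);return L@np.array([[c,s,0],[-s,c,0],[0,0,1]])+[p[0],p[1],0]
    f=lambda p:np.concatenate([(proj(c,W(p,np.array(L,float)))-uv).ravel() for c,L,uv in obs])
    r=least_squares(f,x0,loss='soft_l1',x_scale=[10,10,.1]);return r.x,np.round(f(r.x).reshape(-1,2),1)
def up(uv,o,s,dx=0): return np.array([o[0],o[1]])+(np.array(uv,float)-[dx,0]+.5)/s-.5
E
python3 - <<'E'
from h import *
S,D=ctrl.camera_info("scene"),ctrl.camera_info("side")
LA=[(50,-70,50),(62,-70,50),(50,70,50),(62,70,50),(-54,72,50),(-54,60,50),(-134,65,116),(-126,65,116),(-134,-65,116),(-126,-65,116)]
uA=up([(357,435),(378,445),(503,230),(522,240),(335,155),(320,168),(183,15),(198,25),(30,192),(45,203)],(200,155),4)
LB=[(62,-70,50),(50,-70,50),(62,70,50),(50,70,50),(46,60,50),(46,72,50),(-54,60,50),(-54,72,50),(-126,-65,116),(-134,-65,116),(-126,65,116),(-134,65,116)]
uB=up([(133,40),(155,42),(53,225),(75,229),(90,232),(82,246),(272,278),(270,291),(475,48),(490,50),(421,242),(437,245)],(280,205),4)
R1=[(-21,82,60),(21,82,60),(-21,-82,60),(21,-82,60)]; u1=up([(697,23),(757,38),(576,272),(637,292)],(130,290),3,560)
R2=[(21,-82,60),(-21,-82,60),(-21,82,60),(21,82,60)]; u2=up([(585,50),(650,50),(660,218),(588,218)],(365,125),4,540)
P1=[(-50,60,48),(50,60,48),(50,-60,48),(-50,-60,48)];v1=up([(262,190),(435,270),(312,450),(137,365)],(200,155),4)
P2=[(50,-60,48),(-50,-60,48),(-50,60,48),(50,60,48)];v2=up([(195,47),(367,83),(318,250),(133,210)],(280,205),4)
for n,obs,x0 in(("fix",[(S,LA,uA),(D,LB,uB)],[450,0,0]),("rack",[(S,R1,u1),(D,R2,u2)],[450,-300,0]),("p4",[(S,P1,v1),(D,P2,v2)],[450,0,0])):
    x,r=fit(obs,x0);print(n,x.round(3),r.tolist())
    for o in obs: print('   ',fit([o],x)[0].round(3))
E
```

```text
fix [ 5.47974e+02 -7.54900e+00  3.50000e-02] [[0.0, 1.6], [0.1, 1.9], [0.4, 1.1], [0.8, 1.1], [-0.5, -1.7], [0.2, -1.0], [0.5, -0.5], [-0.0, -1.5], [-0.1, 0.2], [-0.5, -0.8], [0.4, 1.5], [-0.0, 2.2], [-0.1, 2.6], [-0.2, 3.0], [-0.6, -1.0], [-0.4, -0.1], [0.3, -0.9], [-0.8, 0.4], [0.4, -0.8], [0.5, -0.4], [0.6, -1.1], [0.7, -0.8]]
    [ 5.47666e+02 -6.93400e+00  4.30000e-02]
    [ 5.48015e+02 -8.17300e+00  2.40000e-02]
rack [ 5.08556e+02 -3.19077e+02  2.75000e-01] [[0.1, -1.5], [1.3, -0.4], [-0.9, -0.3], [1.6, 0.4], [0.3, -2.0], [0.1, -1.4], [0.2, -0.6], [0.6, -1.3]]
    [ 5.08051e+02 -3.20176e+02  2.73000e-01]
    [ 5.08023e+02 -3.14080e+02  2.73000e-01]
p4 [ 5.29145e+02 -3.27630e+01  6.50000e-02] [[0.7, -0.6], [-0.2, -1.2], [-0.3, -0.7], [-0.3, -1.0], [-0.8, -0.8], [-0.4, -1.1], [0.2, -1.1], [0.1, -1.3]]
    [ 5.30365e+02 -3.44090e+01  7.10000e-02]
    [ 5.27752e+02 -3.01050e+01  5.60000e-02]
```

```bash
cat >> h.py <<'E'
def plan(target,A,n=None,step=45.,pos=None,a0=None):
    "print rows from the measured pose (tool down) to target mm with tool-y heading A"
    s=ctrl.sense();p=np.array(s["eef_pos"]) if pos is None else np.array(pos,float)
    w,x,y,z=s["ee_rot"];
    from scipy.spatial.transform import Rotation as R
    M=R.from_quat([x,y,z,w]).as_matrix();a=np.arctan2(M[1,1],M[0,1]) if a0 is None else a0
    print("t",round(s["time_s"],2),"p",p.round(1),"A",round(a,4),"tilt",M[:,2].round(4),"F",np.round(s["force"],1),"g",round(s["grip_width"],3))
    d=np.array(target,float)-p;dA=A-a
    n=n or int(max(np.ceil(np.linalg.norm(d)/step),np.ceil(abs(dA)/.145),1))
    for i in range(n):
        t=np.array([-np.sin(a)*d[0]+np.cos(a)*d[1],np.cos(a)*d[0]+np.sin(a)*d[1],-d[2]])/n/120
        print((t).round(3).tolist(),"dr",round(-dA/n/(np.pi/4),3));a+=dA/n
E
python3 -c "
from h import *
plan([440,-20,320],.035)"
```

```text
t 0.1 p [204.7 483.2 230.8] A 1.17 tilt [-7.e-04 -9.e-04 -1.e+00] F [-0.6  0.7  0.9] g 1.003
[-0.265, -0.238, -0.057] dr 0.111
[-0.284, -0.214, -0.057] dr 0.111
[-0.302, -0.189, -0.057] dr 0.111
[-0.317, -0.161, -0.057] dr 0.111
[-0.33, -0.133, -0.057] dr 0.111
[-0.341, -0.104, -0.057] dr 0.111
[-0.348, -0.074, -0.057] dr 0.111
[-0.353, -0.043, -0.057] dr 0.111
[-0.356, -0.012, -0.057] dr 0.111
[-0.356, 0.019, -0.057] dr 0.111
[-0.353, 0.05, -0.057] dr 0.111
[-0.347, 0.08, -0.057] dr 0.111
[-0.339, 0.11, -0.057] dr 0.111
```

>>> arm_command:
  increments:
    - {"offset": [-0.265,-0.238,-0.057],"dr": [0,0,0.111],"hand": 1}
    - {"offset": [-0.284,-0.214,-0.057],"dr": [0,0,0.111],"hand": 1}
    - {"offset": [-0.302,-0.189,-0.057],"dr": [0,0,0.111],"hand": 1}
    - {"offset": [-0.317,-0.161,-0.057],"dr": [0,0,0.111],"hand": 1}
    - {"offset": [-0.33,-0.133,-0.057],"dr": [0,0,0.111],"hand": 1}
    - {"offset": [-0.341,-0.104,-0.057],"dr": [0,0,0.111],"hand": 1}
    - {"offset": [-0.348,-0.074,-0.057],"dr": [0,0,0.111],"hand": 1}

```text
time_s: 0.8
eef_pos: [331.8, 211.0, 279.4]
ee_rot: [-0.0, 0.486, 0.874, -0.0]
force: [0.1, 0.5, 0.3]
grip_width: 0.992
grip_force: 0.0
```

>>> arm_command:
  increments:
    - {"offset": [-0.353,-0.043,-0.057],"dr": [0,0,0.111],"hand": 1}
    - {"offset": [-0.356,-0.012,-0.057],"dr": [0,0,0.111],"hand": 1}
    - {"offset": [-0.356,0.019,-0.057],"dr": [0,0,0.111],"hand": 1}
    - {"offset": [-0.353,0.05,-0.057],"dr": [0,0,0.111],"hand": 1}
    - {"offset": [-0.347,0.08,-0.057],"dr": [0,0,0.111],"hand": 1}
    - {"offset": [-0.339,0.11,-0.057],"dr": [0,0,0.111],"hand": 1}
    - {"offset": [0,0,0],"dr": [0,0,0],"hand": 1}

```text
time_s: 1.5
eef_pos: [441.8, -23.3, 320.0]
ee_rot: [0.0, 0.697, 0.718, -0.0]
force: [-0.7, -0.0, -0.0]
grip_width: 0.998
grip_force: 0.0
```

```bash
cat > w.py <<'E'
from h import *
import cv2,sys,json
c=ctrl.camera_info("wrist");im=ctrl.capture("wrist");n=sys.argv[1]
cv2.imwrite(f"pics/{n}.png",im[:,:,::-1]);json.dump({k:np.array(c[k]).tolist() for k in("K","R","t")},open(f"pics/{n}.json","w"))
print((-np.array(c["R"]).T@np.array(c["t"]).ravel()).round(1))
E
python3 w.py w1; python3 -c "
from h import *
plan([418,-12,250],.035)"
```

```text
[439.3  44.7 462.1]
t 1.55 p [440.9 -21.3 319.8] A 0.0333 tilt [-1.e-03  3.e-04 -1.e+00] F [ 0.  -0.1  0. ] g 1.0
[0.042, -0.094, 0.291] dr -0.001
[0.042, -0.094, 0.291] dr -0.001
```

View pics/w1.png

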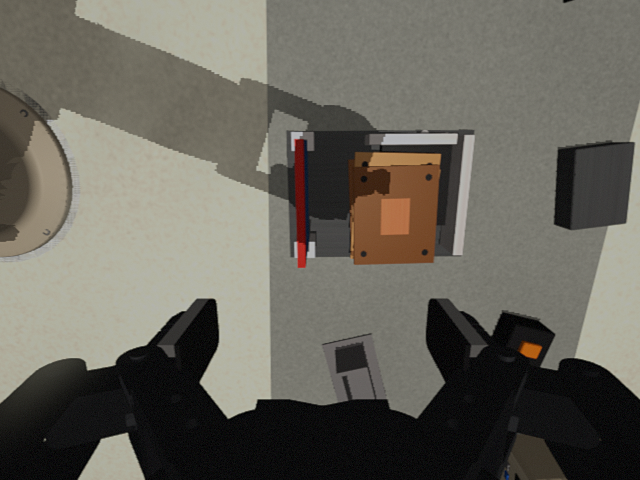

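```bash
python3 - <<'E'
from h import *
import json
c=json.load(open("pics/w1.json"))
S,D=ctrl.camera_info("scene"),ctrl.camera_info("side")
G=[(-134,65,116),(-126,65,116),(-134,-65,116),(-126,-65,116)]
F=[(50,70,50),(62,70,50),(50,-70,50),(62,-70,50),(46,60,50),(46,72,50)]
g=np.array([(295,139),(305,138),(298,267),(307,267)],float);f=np.array([(463,135),(475,135),(453,254),(464,255),(456,144),(456,134)],float)
for o in([(c,G,g)],[(c,F,f)],[(c,G,g),(c,F,f)]): x,r=fit(o,[545,-7,.04]);print(x.round(3),r.tolist())
P=[(-50,60,48),(50,60,48),(50,-60,48),(-50,-60,48)]
print(fit([(c,P,np.array([(356,164),(440,166),(434,264),(353,263)],float))],[530,-30,0]))
u1=up([(697,23),(757,38),(576,272),(637,292)],(130,290),3,560)
u2=up([(585,50),(650,50),(660,218),(588,218)],(365,125),4,540)
R=lambda x,p:(np.array([[np.cos(x),-np.sin(x)],[np.sin(x),np.cos(x)]])@p)
ob=[(S,[(-21,82,60),(21,82,60),(-21,-82,60),(21,-82,60)],u1),(D,[(21,-82,60),(-21,-82,60),(-21,82,60),(21,82,60)],u2),(c,[(-21,82,60),(21,82,60)],np.array([(323,344),(372,334)],float))]
print(fit(ob,[508,-319,.27]))
E
```

```text
[ 5.50091e+02 -7.44700e+00  3.40000e-02] [[0.8, -0.9], [-0.8, 0.1], [0.7, 0.4], [-0.7, 0.4]]
[ 5.51343e+02 -9.91500e+00  6.30000e-02] [[-1.1, 0.4], [-2.4, 0.1], [0.5, -0.2], [-0.8, -1.5], [1.7, 0.8], [2.5, -0.3]]
[ 5.50326e+02 -8.03400e+00  3.20000e-02] [[1.1, -0.5], [-0.5, 0.5], [0.8, 0.7], [-0.6, 0.7], [0.1, 0.1], [-1.3, 0.1], [-2.0, -0.4], [-3.3, -1.4], [2.6, 0.3], [3.7, -0.8]]
(array([ 5.30568717e+02, -3.19207487e+01,  2.58769881e-02]), array([[-0.1,  1.1],
       [ 2. , -0.6],
       [-1.3, -0.5],
       [-0. ,  0.2]]))
(array([ 5.08401934e+02, -3.17547425e+02,  2.72382254e-01]), array([[ 0.7, -2.2],
       [ 1.8, -1.1],
       [-0.4, -1.1],
       [ 2. , -0.5],
       [ 0.2, -1.6],
       [ 0.1, -1. ],
       [ 0. , -0.2],
       [ 0.4, -0.9],
       [12.7, 29. ],
       [-5.5, 32.5]]))
```

```bash
python3 -c "
from h import *
import json
plan([419.8,-12,84],.034)
c=json.load(open('pics/w1.json'))
for x,y in((-37.5,95),(37.5,95)):
  k,s=np.cos(.273),np.sin(.273);print(proj(c,[[508.4+k*x-s*y,-317.5+s*x+k*y,3]]))"
```

```text
t 1.55 p [440.9 -21.3 319.8] A 0.0333 tilt [-1.e-03  3.e-04 -1.e+00] F [ 0.  -0.1  0. ] g 1.0
[0.014, -0.029, 0.327] dr -0.0
[0.014, -0.029, 0.327] dr -0.0
[0.014, -0.029, 0.327] dr -0.0
[0.014, -0.029, 0.327] dr -0.0
[0.014, -0.029, 0.327] dr -0.0
[0.014, -0.029, 0.327] dr -0.0
[[321.37738653 344.07393981]]
[[370.80383358 333.21653383]]
```

>>> arm_command:
  increments:
    - {"offset": [0.028,-0.058,0.32],"dr": [0,0,0],"hand": 1}
    - {"offset": [0.028,-0.058,0.32],"dr": [0,0,0],"hand": 1}
    - {"offset": [0.028,-0.058,0.32],"dr": [0,0,0],"hand": 1}
    - {"offset": [0,0,0.32],"dr": [0,0,0],"hand": 1}
    - {"offset": [0,0,0.32],"dr": [0,0,0],"hand": 1}
    - {"offset": [0,0,0.36],"dr": [0,0,0],"hand": 1}
    - {"offset": [0,0,0],"dr": [0,0,0],"hand": 1}

```text
time_s: 2.25
eef_pos: [416.0, -8.7, 81.5]
ee_rot: [-0.004, 0.693, 0.72, -0.002]
force: [-0.2, 0.8, 0.4]
grip_width: 0.997
grip_force: 0.0
```

>>> arm_command:
  increments:
    - {"offset": [0,0,0],"dr": [0,0,0],"hand": -1}
    - {"offset": [0,0,0],"dr": [0,0,0],"hand": -1}
    - {"offset": [0,0,0],"dr": [0,0,0],"hand": -1}
    - {"offset": [0,0,0],"dr": [0,0,0],"hand": -1}
    - {"offset": [0,0,0],"dr": [0,0,0],"hand": -1}
    - {"offset": [0,0,0],"dr": [0,0,0],"hand": -1}
    - {"offset": [0,0,0],"dr": [0,0,0],"hand": -1}
  grip_force: 50

```text
time_s: 2.95
eef_pos: [419.4, -10.4, 85.6]
ee_rot: [0.0, 0.694, 0.72, 0.0]
force: [-1.2, 1.0, 6.0]
grip_width: 0.082
grip_force: 49.6
```

```bash
python3 -c "
from h import *
plan([420,-12,84],.034);s=ctrl.sense();print(s['grip_force'],s['wrist_torque'])"
```

```text
t 2.95 p [419.4 -10.4  85.6] A 0.0367 tilt [ 6.e-04 -2.e-04 -1.e+00] F [-1.2  1.   6. ] g 0.082
[-0.013, 0.005, 0.014] dr 0.003
49.55347180366516 [ 0.05371068  0.38038501 -0.03289396]
```

>>> arm_command:
  increments:
    - {"offset": [0,0,-0.1],"dr": [0,0,0],"hand": -1}
    - {"offset": [0,0,-0.15],"dr": [0,0,0],"hand": -1}
    - {"offset": [0,0,-0.15],"dr": [0,0,0],"hand": -1}
    - {"offset": [0,0,-0.15],"dr": [0,0,0],"hand": -1}
    - {"offset": [0,0,-0.2],"dr": [0,0,0],"hand": -1}
    - {"offset": [0,0,-0.2],"dr": [0,0,0],"hand": -1}
    - {"offset": [0,0,0],"dr": [0,0,0],"hand": -1}

```text
time_s: 3.65
eef_pos: [420.3, -10.7, 201.4]
ee_rot: [0.002, 0.694, 0.72, 0.001]
force: [0.3, -1.0, -1.4]
grip_width: 0.085
grip_force: 48.9
```

```bash
python3 -c "
from h import *
plan([509,-318,200],.273,step=35);s=ctrl.sense();print(s['grip_force'],s['wrist_torque'])"
```

```text
t 3.65 p [420.3 -10.7 201.4] A 0.0367 tilt [ 0.005  -0.0016 -1.    ] F [ 0.3 -1.  -1.4] g 0.085
[-0.259, 0.064, 0.001] dr -0.03
[-0.26, 0.058, 0.001] dr -0.03
[-0.261, 0.052, 0.001] dr -0.03
[-0.263, 0.046, 0.001] dr -0.03
[-0.264, 0.04, 0.001] dr -0.03
[-0.264, 0.034, 0.001] dr -0.03
[-0.265, 0.027, 0.001] dr -0.03
[-0.266, 0.021, 0.001] dr -0.03
[-0.266, 0.015, 0.001] dr -0.03
[-0.266, 0.008, 0.001] dr -0.03
48.92579197883606 [-0.03013665 -0.00457461  0.06712146]
```

>>> arm_command:
  increments:
    - {"offset": [-0.26,0.064,0],"dr": [0,0,-0.03],"hand": -1}
    - {"offset": [-0.26,0.058,0],"dr": [0,0,-0.03],"hand": -1}
    - {"offset": [-0.262,0.052,0],"dr": [0,0,-0.03],"hand": -1}
    - {"offset": [-0.263,0.046,0],"dr": [0,0,-0.03],"hand": -1}
    - {"offset": [-0.264,0.04,0],"dr": [0,0,-0.03],"hand": -1}
    - {"offset": [-0.264,0.034,0],"dr": [0,0,-0.03],"hand": -1}
    - {"offset": [-0.265,0.027,0],"dr": [0,0,-0.03],"hand": -1}

```text
time_s: 4.35
eef_pos: [481.0, -226.8, 197.6]
ee_rot: [-0.001, 0.632, 0.775, 0.0]
force: [-0.4, 0.4, -1.3]
grip_width: 0.085
grip_force: 48.8
```

>>> arm_command:
  increments:
    - {"offset": [-0.266,0.021,0],"dr": [0,0,-0.03],"hand": -1}
    - {"offset": [-0.266,0.015,0],"dr": [0,0,-0.03],"hand": -1}
    - {"offset": [-0.266,0.008,0],"dr": [0,0,-0.03],"hand": -1}
    - {"offset": [0,0,0],"dr": [0,0,0],"hand": -1}
    - {"offset": [0,0,0],"dr": [0,0,0],"hand": -1}

```text
time_s: 4.85
eef_pos: [507.3, -317.8, 197.3]
ee_rot: [-0.001, 0.605, 0.796, 0.0]
force: [-0.2, 0.5, -1.5]
grip_width: 0.085
grip_force: 48.9
```

```bash
python3 - <<'E'
from h import *
import cv2
a=ctrl.capture("scene")[:,:,::-1];b=ctrl.capture("side")[:,:,::-1]
A=np.zeros((600,800,3),np.uint8)
A[:480,:400]=cv2.resize(a[250:410,100:233],(400,480))
A[:480,400:]=cv2.resize(b[60:220,330:463],(400,480))
cv2.imwrite("pics/C.png",A)
plan([509.5,-318,90],.273)
E
```

```text
t 4.95 p [ 507.5 -317.   198.3] A 0.2727 tilt [-9.0e-04  1.1e-03 -1.0e+00] F [ 0.4  1.2 -0.9] g 0.086
[-0.004, 0.005, 0.301] dr -0.0
[-0.004, 0.005, 0.301] dr -0.0
[-0.004, 0.005, 0.301] dr -0.0
```

View pics/C.png

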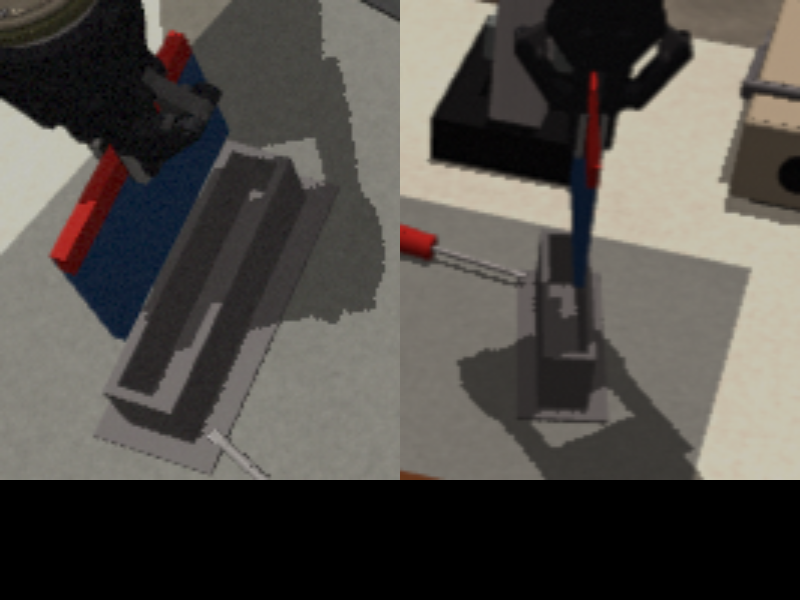

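```bash
python3 - <<'E'
from h import *
S,D=ctrl.camera_info("scene"),ctrl.camera_info("side")
k,s=np.cos(.273),np.sin(.273)
W=lambda x,y,z,c:[[c[0]+k*x-s*y,c[1]+s*x+k*y,z]]
t=(507.5,-317)
print(proj(D,W(4,65,118.7,t)),proj(D,W(-4,65,118.7,t)),"obs 390.7,155")
print(proj(S,W(4,-65,118.7,t)),"obs 141.3,362.7")
# best gate centre from the images
print(fit([(S,[(4,-65,118.7)],np.array([[141.3,362.7]])),(D,[(4,65,118.7),(-4,65,118.7)],np.array([[389.7,155],[393,155]]))],[507,-317,.273]))
E
```

```text
[[386.91298837 155.01745857]] [[390.38296575 155.14425143]] obs 390.7,155
[[143.26007633 361.27110912]] obs 141.3,362.7
(array([ 5.04130297e+02, -3.20555405e+02,  3.05425841e-01]), array([[ 0.1, -0.4],
       [-0.1, -0.6],
       [ 0.1, -0.5]]))
```

>>> arm_command:
  increments:
    - {"offset": [0.003,0.029,0.15],"dr": [0,0,0],"hand": -1}
    - {"offset": [0,0,0.2],"dr": [0,0,0],"hand": -1}
    - {"offset": [0,0,0.15],"dr": [0,0,0],"hand": -1}
    - {"offset": [0,0,0.15],"dr": [0,0,0],"hand": -1}
    - {"offset": [0,0,0],"dr": [0,0,0],"hand": -1}
    - {"offset": [0,0,0],"dr": [0,0,0],"hand": -1}

```text
time_s: 5.55
eef_pos: [511.1, -316.1, 121.6]
ee_rot: [0.0, 0.604, 0.797, -0.0]
force: [0.3, -0.5, -1.4]
grip_width: 0.086
grip_force: 48.9
```

No contact so far; bottom at ~42 mm, inside the walls. Lower the rest.

>>> arm_command:
  increments:
    - {"offset": [0,0,0.12],"dr": [0,0,0],"hand": -1}
    - {"offset": [0,0,0.1],"dr": [0,0,0],"hand": -1}
    - {"offset": [0,0,0.05],"dr": [0,0,0],"hand": -1}
    - {"offset": [0,0,0],"dr": [0,0,0],"hand": -1}
    - {"offset": [0,0,0],"dr": [0,0,0],"hand": -1}

```text
time_s: 6.05
eef_pos: [511.2, -316.8, 89.1]
ee_rot: [0.0, 0.605, 0.797, -0.0]
force: [-0.5, -0.5, -1.3]
grip_width: 0.081
grip_force: 49.0
```

>>> arm_command:
  increments:
    - {"offset": [0,0,0.02],"dr": [0,0,0],"hand": -1}
    - {"offset": [0,0,0],"dr": [0,0,0],"hand": 1}
    - {"offset": [0,0,0],"dr": [0,0,0],"hand": 1}
    - {"offset": [0,0,0],"dr": [0,0,0],"hand": 1}
    - {"offset": [0,0,0],"dr": [0,0,0],"hand": 1}
    - {"offset": [0,0,0],"dr": [0,0,0],"hand": 1}
    - {"offset": [0,0,-0.2],"dr": [0,0,0],"hand": 1}
    - {"offset": [0,0,-0.4],"dr": [0,0,0],"hand": 1}

```text
time_s: 6.85
eef_pos: [509.7, -315.5, 155.9]
ee_rot: [-0.004, 0.605, 0.796, 0.0]
force: [1.0, 0.2, 0.4]
grip_width: 0.997
grip_force: 0.0
```

>>> arm_command:
  increments:
    - {"offset": [0,0,-0.4],"dr": [0,0,0],"hand": 1}
    - {"offset": [0,0,-0.2],"dr": [0,0,0],"hand": 1}
    - {"offset": [0,0,0],"dr": [0,0,0],"hand": 0.2}

```text
time_s: 7.15
eef_pos: [511.9, -317.5, 234.4]
ee_rot: [0.004, 0.605, 0.797, -0.0]
force: [-0.4, 0.2, -0.6]
grip_width: 0.861
grip_force: 0.0
```

```bash
python3 - <<'E'
from h import *
import cv2
print({n:cv2.imwrite(f"pics/{n}2.png",ctrl.capture(n)[:,:,::-1]) for n in("scene","side")})
f=lambda x,y,p=.034,o=(549.5,-7.5):np.array([o[0]+x*np.cos(p)-y*np.sin(p),o[1]+x*np.sin(p)+y*np.cos(p)]).round(1)
print("xpush start",f(-95,0),"ypush start",f(-5,-110),f(-5,-65))
plan([*f(-5,-120),200],.034,step=40)
E
```

```text
{'scene': True, 'side': True}
xpush start [454.6 -10.7] ypush start [ 548.2 -117.6] [546.7 -72.6]
t 7.25 p [ 510.9 -316.5  229.8] A 0.2722 tilt [-2.e-04  2.e-04 -1.e+00] F [-0.1  0.4 -1.3] g 0.693
[0.286, 0.145, 0.05] dr 0.061
[0.293, 0.131, 0.05] dr 0.061
[0.299, 0.117, 0.05] dr 0.061
[0.304, 0.103, 0.05] dr 0.061
[0.309, 0.088, 0.05] dr 0.061
```

>>> arm_command:
  increments:
    - {"offset": [0.286,0.137,0.05],"dr": [0,0,0.061],"hand": 0.4}
    - {"offset": [0.293,0.123,0.05],"dr": [0,0,0.061],"hand": 0.4}
    - {"offset": [0.299,0.11,0.05],"dr": [0,0,0.061],"hand": 0.4}
    - {"offset": [0.304,0.095,0.05],"dr": [0,0,0.061],"hand": 0.4}
    - {"offset": [0.309,0.08,0.05],"dr": [0,0,0.061],"hand": 0.4}
    - {"offset": [0,0,0.3],"dr": [0,0,0],"hand": 0.4}
    - {"offset": [0,0,0.3],"dr": [0,0,0],"hand": 0.4}

```text
time_s: 7.95
eef_pos: [543.7, -127.1, 126.2]
ee_rot: [-0.0, 0.695, 0.719, -0.0]
force: [-0.4, 0.0, -0.7]
grip_width: 0.701
grip_force: 0.0
```

>>> arm_command:
  increments:
    - {"offset": [0,0,0.3],"dr": [0,0,0],"hand": 0.4}
    - {"offset": [0,0,0.3],"dr": [0,0,0],"hand": 0.4}
    - {"offset": [0,0,0.2],"dr": [0,0,0],"hand": 0.4}
    - {"offset": [0,0,0],"dr": [0,0,0],"hand": 0.4}
    - {"offset": [0,0,0],"dr": [0,0,0],"hand": 0.4}

```text
time_s: 8.45
eef_pos: [543.8, -128.5, 32.0]
ee_rot: [-0.001, 0.695, 0.719, -0.0]
force: [-0.4, -0.6, -0.2]
grip_width: 0.698
grip_force: 0.0
```

```bash
python3 w.py w2; python3 - <<'E'
from h import *
f=lambda x,y,p=.034,o=(549.5,-7.5):np.array([o[0]+x*np.cos(p)-y*np.sin(p),o[1]+x*np.sin(p)+y*np.cos(p)]).round(1)
plan([*f(-10,-85),10],.034,n=1)
E
```

```text
[541.3 -60.7 174.2]
t 8.5 p [ 544.4 -128.7   32.9] A 0.0328 tilt [ 7.e-04 -3.e-04 -1.e+00] F [-0.4  1.6 -0.2] g 0.698
[0.3, -0.006, 0.191] dr -0.002
```

View pics/w2.png

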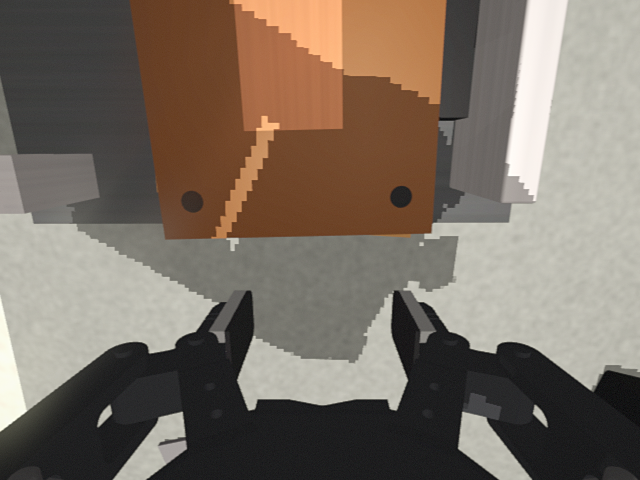

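>>> arm_command:
  increments:
    - {"offset": [0,0,0.19],"dr": [0,0,0],"hand": 0.4}
    - {"offset": [0,0,0],"dr": [0,0,0],"hand": 0.4}
    - {"offset": [0.07,0,0],"dr": [0,0,0],"hand": 0.4}
    - {"offset": [0.06,0,0],"dr": [0,0,0],"hand": 0.4}
    - {"offset": [0.06,0,0],"dr": [0,0,0],"hand": 0.4}
    - {"offset": [0.06,0,0],"dr": [0,0,0],"hand": 0.4}
    - {"offset": [0.06,0,0],"dr": [0,0,0],"hand": 0.4}
    - {"offset": [0,0,0],"dr": [0,0,0],"hand": 0.4}

```text
time_s: 9.3
eef_pos: [543.1, -90.7, 9.9]
ee_rot: [0.0, 0.695, 0.719, 0.0]
force: [-0.6, -0.1, 0.2]
grip_width: 0.698
grip_force: 0.0
```

>>> arm_command:
  increments:
    - {"offset": [0.03,0,0],"dr": [0,0,0],"hand": 0.4}
    - {"offset": [0.03,0,0],"dr": [0,0,0],"hand": 0.4}
    - {"offset": [0.02,0,0],"dr": [0,0,0],"hand": 0.4}
    - {"offset": [0,0,0],"dr": [0,0,0],"hand": 0.4}

```text
time_s: 9.7
eef_pos: [542.3, -84.0, 9.7]
ee_rot: [0.001, 0.695, 0.719, -0.002]
force: [-3.5, -15.9, 2.9]
grip_width: 0.698
grip_force: 7.7
```

>>> arm_command:
  increments:
    - {"offset": [0.015,0,0],"dr": [0,0,0],"hand": 0.4}
    - {"offset": [0.01,0,0],"dr": [0,0,0],"hand": 0.4}
    - {"offset": [0,0,0],"dr": [0,0,0],"hand": 0.4}

```text
time_s: 10.0
eef_pos: [541.7, -83.3, 9.7]
ee_rot: [0.002, 0.694, 0.72, -0.003]
force: [-8.8, -30.7, 3.2]
grip_width: 0.7
grip_force: 14.3
```

```bash
python3 - <<'E'
from h import *
import cv2
plan([540,-80,10],.034,n=1)
a=ctrl.capture("scene")[:,:,::-1];b=ctrl.capture("side")[:,:,::-1]
A=np.zeros((600,800,3),np.uint8)
A[:400,:400]=cv2.resize(a[160:300,200:340],(400,400),interpolation=cv2.INTER_CUBIC)
A[:400,400:]=cv2.resize(b[190:320,280:410],(400,400),interpolation=cv2.INTER_CUBIC)
a=cv2.imread("pics/scene2.png");b=cv2.imread("pics/side2.png")
A[400:,:200]=cv2.resize(a[260:400,110:250],(200,200));A[400:,200:400]=cv2.resize(b[90:210,330:450],(200,200))
A[400:,400:800]=cv2.resize(cv2.cvtColor(ctrl.capture("wrist"),cv2.COLOR_RGB2BGR)[:320],(400,200))
cv2.imwrite("pics/D.png",A)
E
```

```text
t 10.0 p [541.7 -83.3   9.7] A 0.0358 tilt [-0.0017 -0.0072 -1.    ] F [ -8.8 -30.7   3.2] g 0.7
[0.028, -0.014, -0.002] dr 0.002
```

View pics/D.png

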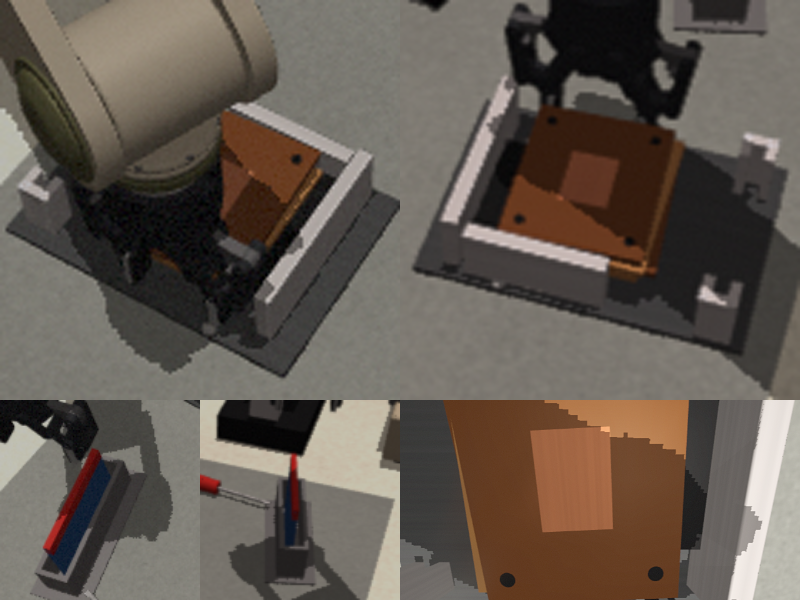

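```bash
python3 - <<'E'
from h import *
import json,cv2
c=json.load(open("pics/w1.json"));S,D=ctrl.camera_info("scene"),ctrl.camera_info("side")
B=lambda *l:[(sx*117.5,sy*82.5,6) for sx,sy in l]
o=[(c,B((-1,1),(-1,-1),(1,1)),np.array([(289,131),(291,256),(474,131)],float)),
(S,B((-1,-1),(1,-1),(1,1)),up([(10,342),(397,547),(560,302)],(200,155),4)),
(D,B((1,1),(-1,1),(-1,-1)),up([(18,290),(443,397),(503,157)],(280,205),4))]
for q in [[x] for x in o]+[o]: print(*[np.round(v,3).tolist() for v in fit(q,[510,-7,.03])])
E
```

```text
[515.785, -14.856, 0.028] [[-1.1, -0.4], [-0.2, 0.9], [2.4, -0.0]]
[513.543, -16.795, 0.043] [[-0.8, -0.1], [0.2, 0.1], [0.5, -0.0]]
[514.044, -12.961, 0.045] [[-0.9, -0.3], [0.8, -0.1], [-0.0, 0.2]]
[514.514, -14.98, 0.032] [[-2.4, 0.1], [-0.9, 1.2], [1.1, -0.4], [0.1, -1.2], [0.4, -0.1], [1.5, 0.2], [-1.0, -1.7], [0.2, -0.5], [0.3, 0.1]]
```

>>> arm_command:
  increments:
    - {"offset": [-0.15,0,0],"dr": [0,0,0],"hand": 0.4}
    - {"offset": [-0.15,0,-0.1],"dr": [0,0,0],"hand": 0.4}
    - {"offset": [0,0,-0.4],"dr": [0,0,0],"hand": 0.4}
    - {"offset": [0,0,-0.4],"dr": [0,0,0],"hand": 0.4}
    - {"offset": [0,0,-0.3],"dr": [0,0,0],"hand": 0.4}
    - {"offset": [0,0,0],"dr": [0,0,0],"hand": 0.4}

```text
time_s: 10.75
eef_pos: [545.4, -115.2, 158.2]
ee_rot: [0.004, 0.695, 0.719, 0.002]
force: [0.6, 0.2, 0.6]
grip_width: 0.694
grip_force: 0.0
```

```bash
python3 - <<'E'
from h import *
plan([454,-11.5,155],.037-np.pi/2)
E
```

```text
t 10.75 p [ 545.4 -115.2  158.2] A 0.0328 tilt [ 0.0077 -0.0028 -1.    ] F [0.6 0.2 0.6] g 0.694
[0.081, -0.067, 0.002] dr 0.181
[0.071, -0.077, 0.002] dr 0.181
[0.059, -0.087, 0.002] dr 0.181
[0.046, -0.094, 0.002] dr 0.181
[0.032, -0.1, 0.002] dr 0.181
[0.018, -0.103, 0.002] dr 0.181
[0.003, -0.105, 0.002] dr 0.181
[-0.012, -0.104, 0.002] dr 0.181
[-0.027, -0.101, 0.002] dr 0.181
[-0.041, -0.096, 0.002] dr 0.181
[-0.054, -0.09, 0.002] dr 0.181
```

>>> arm_command:
  increments:
    - {"offset": [0.081,-0.067,0],"dr": [0,0,0.181],"hand": 0.4}
    - {"offset": [0.071,-0.077,0],"dr": [0,0,0.181],"hand": 0.4}
    - {"offset": [0.059,-0.087,0],"dr": [0,0,0.181],"hand": 0.4}
    - {"offset": [0.046,-0.094,0],"dr": [0,0,0.181],"hand": 0.4}
    - {"offset": [0.032,-0.1,0],"dr": [0,0,0.181],"hand": 0.4}
    - {"offset": [0.018,-0.103,0],"dr": [0,0,0.181],"hand": 0.4}
    - {"offset": [0.003,-0.105,0],"dr": [0,0,0.181],"hand": 0.4}

```text
time_s: 11.45
eef_pos: [484.4, -47.8, 152.3]
ee_rot: [-0.001, 0.955, 0.297, -0.001]
force: [-0.2, 1.1, 0.1]
grip_width: 0.702
grip_force: 0.0
```

>>> arm_command:
  increments:
    - {"offset": [-0.012,-0.104,0],"dr": [0,0,0.181],"hand": 0.4}
    - {"offset": [-0.027,-0.101,0],"dr": [0,0,0.181],"hand": 0.4}
    - {"offset": [-0.041,-0.096,0],"dr": [0,0,0.181],"hand": 0.4}
    - {"offset": [-0.054,-0.09,0],"dr": [0,0,0.181],"hand": 0.4}
    - {"offset": [0,0,0],"dr": [0,0,0],"hand": 0.4}
    - {"offset": [0,0,0],"dr": [0,0,0],"hand": 0.4}

```text
time_s: 12.05
eef_pos: [452.0, -11.0, 153.0]
ee_rot: [-0.0, 1.0, 0.022, -0.0]
force: [0.4, 0.5, -0.8]
grip_width: 0.699
grip_force: 0.0
```

```bash
python3 w.py w3; python3 - <<'E'
from h import *
plan([454,-11.5,10],.037-np.pi/2,n=4)
E
```

```text
[519.   -7.6 295.1]
t 12.1 p [452.2 -11.3 153.1] A -1.5276 tilt [-5.e-04  2.e-04 -1.e+00] F [0.6 0.1 0. ] g 0.701
[0.004, 0.001, 0.298] dr 0.002
[0.004, 0.001, 0.298] dr 0.002
[0.004, 0.001, 0.298] dr 0.002
[0.004, 0.001, 0.298] dr 0.002
```

View pics/w3.png

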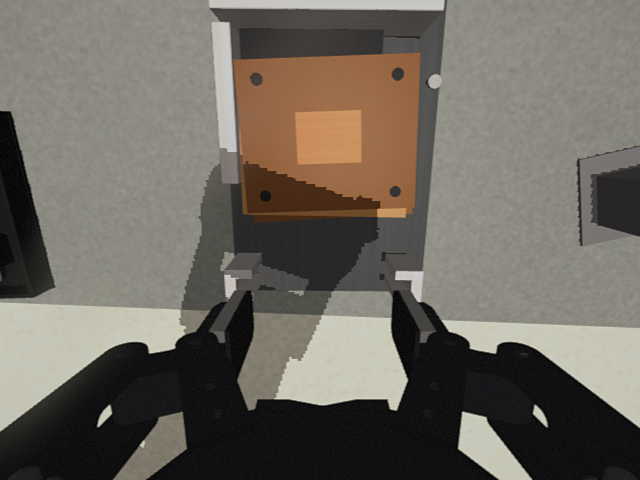

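```bash
cat >> h.py <<'E'
O,PH=np.array([549.5,-7.5]),.037
def loc(p): c,s=np.cos(PH),np.sin(PH);return np.array([[c,s],[-s,c]])@(np.asarray(p)[:2]-O)
def wor(x,y): c,s=np.cos(PH),np.sin(PH);return (O+[c*x-s*y,s*x+c*y]).round(1)
def ray(c,uv,z):
    R=np.array(c["R"]);C=-R.T@np.array(c["t"]).ravel();d=R.T@np.linalg.inv(np.array(c["K"]))@[*uv,1];return C+d*(z-C[2])/d[2]
E
python3 - <<'E'
from h import *
import json
c=json.load(open("pics/w3.json"));S=ctrl.camera_info("scene");D=ctrl.camera_info("side")
for z in(6,15,25,35,48): print(z,"w3",loc(ray(c,(434,82),z)).round(1),"scene",loc(ray(S,up([(292,484)],(200,155),4)[0],z)).round(1))
for n,L,z in(("fence left inner end/x46",[(241,178),(230,25)],50),("far fence inner",[(222,9),(440,9)],50),("p4",[(235,59),(419,53),(415,211),(243,214)],48)):
    print(n,[loc(ray(c,q,z)).round(1).tolist() for q in L])
x,r=fit([(c,[(50,60,48),(50,-60,48),(-50,-60,48),(-50,60,48)],np.array([(235,59),(419,53),(415,211),(243,214)],float))],[530,-10,0]);print(loc(x),x[2]-PH,r.tolist())
E
```

```text
6 w3 [ 18.7 -83.9] scene [ 18.6 -86.5]
15 w3 [ 17.1 -81.3] scene [ 21.8 -90.4]
25 w3 [ 15.4 -78.4] scene [ 25.3 -94.6]
35 w3 [ 13.7 -75.4] scene [ 28.9 -98.9]
48 w3 [ 11.5 -71.6] scene [  33.5 -104.5]
fence left inner end/x46 [[-51.0, 57.2], [42.8, 58.9]]
far fence inner [[51.5, 63.3], [52.4, -70.9]]
p4 [[24.1, 57.4], [28.5, -60.4], [-73.6, -65.9], [-76.7, 57.6]]
[-24.17726194  -2.98992671] 0.032311306718205986 [[-1.9, 0.5], [1.3, 1.3], [-1.7, -1.9], [3.1, -0.8]]
```

>>> arm_command:
  increments:
    - {"offset": [0,0,0.3],"dr": [0,0,-0.008],"hand": 0.4}
    - {"offset": [0,0,0.3],"dr": [0,0,-0.008],"hand": 0.4}
    - {"offset": [0,0,0.3],"dr": [0,0,0],"hand": 0.4}
    - {"offset": [0,0,0.28],"dr": [0,0,0],"hand": 0.4}
    - {"offset": [0,0,0],"dr": [0,0,0],"hand": 0.4}

```text
time_s: 12.6
eef_pos: [449.9, -10.8, 8.6]
ee_rot: [-0.001, 1.0, 0.027, -0.004]
force: [0.3, 0.6, -0.6]
grip_width: 0.698
grip_force: 0.0
```

>>> arm_command:
  increments:
    - {"offset": [0.05,0,0],"dr": [0,0,0],"hand": 0.4}
    - {"offset": [0.05,0,0],"dr": [0,0,0],"hand": 0.4}
    - {"offset": [0.05,0,0],"dr": [0,0,0],"hand": 0.4}
    - {"offset": [0.05,0,0],"dr": [0,0,0],"hand": 0.4}
    - {"offset": [0.04,0,0],"dr": [0,0,0],"hand": 0.4}
    - {"offset": [0,0,0],"dr": [0,0,0],"hand": 0.4}

```text
time_s: 13.2
eef_pos: [481.8, -9.6, 12.2]
ee_rot: [0.0, 1.0, 0.026, 0.001]
force: [-0.8, 0.4, 0.0]
grip_width: 0.704
grip_force: 0.0
```

```bash
python3 - <<'E'
from h import *
s=ctrl.sense();print(loc(s["eef_pos"]).round(1))
plan([454,-11.5,10],.045-np.pi/2,n=1)
E
```

```text
[-67.7   0.4]
t 13.2 p [481.8  -9.6  12.2] A -1.5182 tilt [ 1.6e-03 -3.0e-04 -1.0e+00] F [-0.8  0.4  0. ] g 0.704
[-0.232, 0.004, 0.018] dr 0.01
```

>>> arm_command:
  increments:
    - {"offset": [0.02,0,0.01],"dr": [0,0,0.01],"hand": 0.4}
    - {"offset": [0.02,0,0],"dr": [0,0,0],"hand": 0.4}
    - {"offset": [0.01,0,0],"dr": [0,0,0],"hand": 0.4}
    - {"offset": [0,0,0],"dr": [0,0,0],"hand": 0.4}

```text
time_s: 13.6
eef_pos: [486.2, -9.2, 10.4]
ee_rot: [-0.0, 1.0, 0.022, -0.001]
force: [-5.9, -0.6, 3.1]
grip_width: 0.701
grip_force: 2.7
```

>>> arm_command:
  increments:
    - {"offset": [0.01,0,0],"dr": [0,0,0],"hand": 0.4}
    - {"offset": [0.01,0,0],"dr": [0,0,0],"hand": 0.4}
    - {"offset": [0,0,0],"dr": [0,0,0],"hand": 0.4}

```text
time_s: 13.9
eef_pos: [487.5, -9.1, 10.2]
ee_rot: [-0.0, 1.0, 0.022, -0.002]
force: [-12.4, -2.6, 5.8]
grip_width: 0.697
grip_force: 5.8
```

>>> arm_command:
  increments:
    - {"offset": [0.015,0,0],"dr": [0,0,0],"hand": 0.4}
    - {"offset": [0.01,0,0],"dr": [0,0,0],"hand": 0.4}
    - {"offset": [0,0,0],"dr": [0,0,0],"hand": 0.4}

```text
time_s: 14.2
eef_pos: [487.4, -9.0, 10.1]
ee_rot: [-0.001, 1.0, 0.022, -0.006]
force: [-29.3, -6.9, 20.7]
grip_width: 0.703
grip_force: 14.7
```

>>> arm_command:
  increments:
    - {"offset": [-0.1,0,0],"dr": [0,0,0],"hand": 0.4}
    - {"offset": [-0.15,0,0],"dr": [0,0,0],"hand": 0.4}
    - {"offset": [0,0,-0.3],"dr": [0,0,0],"hand": 0.4}
    - {"offset": [0,0,-0.4],"dr": [0,0,0],"hand": 0.4}
    - {"offset": [0,0,-0.4],"dr": [0,0,0],"hand": 0.4}
    - {"offset": [0,0,-0.1],"dr": [0,0,0],"hand": 0.4}
    - {"offset": [0,0,0],"dr": [0,0,0],"hand": 0.4}
    - {"offset": [0,0,0],"dr": [0,0,0],"hand": 0.4}

```text
time_s: 15.0
eef_pos: [462.0, -10.3, 153.8]
ee_rot: [-0.0, 1.0, 0.022, -0.0]
force: [0.0, -0.2, -0.5]
grip_width: 0.698
grip_force: 0.0
```

```bash
python3 w.py w4; python3 - <<'E'
from h import *
import cv2
cv2.imwrite("pics/E.png",cv2.resize(cv2.imread("pics/w4.png")[0:230,200:460],None,fx=2.6,fy=2.6,interpolation=cv2.INTER_CUBIC))
plan([*wor(-10,-120),155],.043)
E
```

```text
[529.   -6.8 295.9]
t 15.05 p [461.7 -10.2 153.3] A -1.5265 tilt [-2.e-03  6.e-04 -1.e+00] F [-0.1 -0.3 -0.1] g 0.7
[0.058, 0.092, -0.001] dr -0.182
[0.045, 0.099, -0.001] dr -0.182
[0.03, 0.104, -0.001] dr -0.182
[0.015, 0.108, -0.001] dr -0.182
[-0.001, 0.109, -0.001] dr -0.182
[-0.016, 0.107, -0.001] dr -0.182
[-0.031, 0.104, -0.001] dr -0.182
[-0.046, 0.099, -0.001] dr -0.182
[-0.059, 0.091, -0.001] dr -0.182
[-0.072, 0.082, -0.001] dr -0.182
[-0.082, 0.071, -0.001] dr -0.182
```

View pics/E.png

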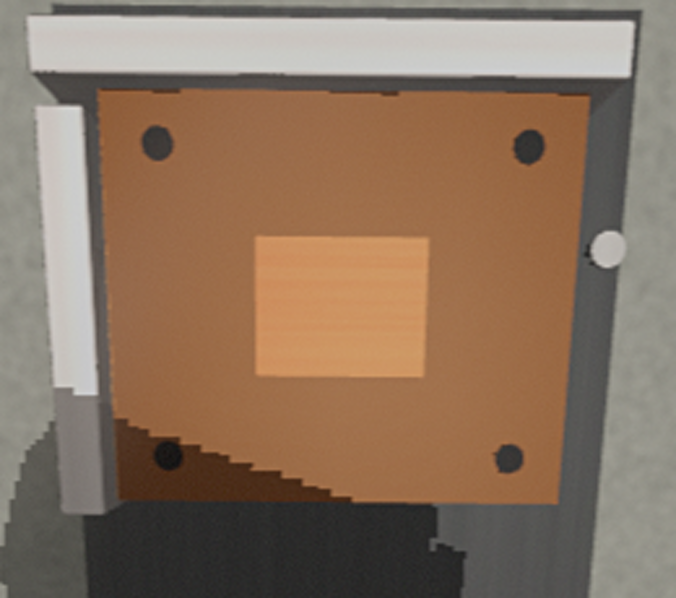

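```bash
python3 - <<'E'
from h import *
import json
c=json.load(open("pics/w4.json"));u=lambda *l:up(l,(200,0),2.6)
p=u((98,89),(590,96),(558,503),(118,499))
L=[(50,60,48),(50,-60,48),(-50,-60,48),(-50,60,48)]
x,r=fit([(c,L,p)],[550,-10,0.04]);print("p4 world",x.round(3),r.tolist())
g=lambda q,z:ray(c,q,z)[:2]
F=[g(q,50) for q in u((45,73),(632,77))];Lf=[g(q,50) for q in u((82,106),(106,513))]
print("far",F,"left",Lf)
print("far yaw",np.arctan2(-(F[1]-F[0])[0],(F[1]-F[0])[1]) ,"left yaw",np.arctan2(*(Lf[0]-Lf[1])[::-1]))
P=[g(q,48) for q in p]
def dist(q,a,b): d=(b-a)/np.linalg.norm(b-a);v=q-a;return round(abs(d[0]*v[1]-d[1]*v[0]),1)
print("gap far",[dist(P[i],*F) for i in(0,1)],"gap left",[dist(P[i],*Lf) for i in(0,3)])
E
```

```text
p4 world [ 5.48339e+02 -1.17820e+01  3.50000e-02] [[-0.0, -0.3], [0.2, -0.8], [-0.2, 0.8], [-0.0, 0.6]]
far [array([598.37989092,  62.09820875]), array([603.84103871, -79.00227564])] left [array([591.67956115,  53.38582297]), array([493.06282402,  49.31965059])]
far yaw -3.1029080003214364 left yaw 0.0412087295797453
gap far [np.float64(2.8), np.float64(3.6)] gap left [np.float64(3.7), np.float64(3.0)]
```

>>> arm_command:
  increments:
    - {"offset": [0,0,0.35],"dr": [0,0,0.01],"hand": 0.4}
    - {"offset": [0,0,0.35],"dr": [0,0,0],"hand": 0.4}
    - {"offset": [0,0,0.3],"dr": [0,0,0],"hand": 0.4}
    - {"offset": [0.1,0,0],"dr": [0,0,0],"hand": 0.4}
    - {"offset": [0.08,0,0],"dr": [0,0,0],"hand": 0.4}
    - {"offset": [0,0,0],"dr": [0,0,0],"hand": 0.4}

```text
time_s: 15.65
eef_pos: [484.7, -9.7, 34.3]
ee_rot: [0.0, 1.0, 0.018, 0.0]
force: [-1.0, 0.2, 0.1]
grip_width: 0.697
grip_force: 0.0
```

>>> arm_command:
  increments:
    - {"offset": [0.02,0,0],"dr": [0,0,0],"hand": 0.4}
    - {"offset": [0.02,0,0],"dr": [0,0,0],"hand": 0.4}
    - {"offset": [0,0,0],"dr": [0,0,0],"hand": 0.4}

```text
time_s: 15.95
eef_pos: [488.1, -9.3, 34.7]
ee_rot: [-0.0, 1.0, 0.018, -0.001]
force: [-3.8, -1.1, 1.6]
grip_width: 0.698
grip_force: 1.7
```

>>> arm_command:
  increments:
    - {"offset": [0.01,0,0],"dr": [0,0,0],"hand": 0.4}
    - {"offset": [0.01,0,0],"dr": [0,0,0],"hand": 0.4}
    - {"offset": [0,0,0],"dr": [0,0,0],"hand": 0.4}

```text
time_s: 16.25
eef_pos: [488.2, -9.3, 34.6]
ee_rot: [-0.0, 1.0, 0.019, -0.004]
force: [-15.9, -3.6, 12.7]
grip_width: 0.696
grip_force: 8.6
```

>>> arm_command:
  increments:
    - {"offset": [0.015,0,0],"dr": [0,0,0],"hand": 0.4}
    - {"offset": [0,0,0],"dr": [0,0,0],"hand": 0.4}
    - {"offset": [-0.1,0,0],"dr": [0,0,0],"hand": 0.4}
    - {"offset": [-0.05,0,-0.2],"dr": [0,0,0],"hand": 0.4}
    - {"offset": [0,0,-0.4],"dr": [0,0,0],"hand": 0.4}
    - {"offset": [0,0,-0.4],"dr": [0,0,0],"hand": 0.4}
    - {"offset": [0,0,0],"dr": [0,0,0],"hand": 0.4}

```text
time_s: 16.95
eef_pos: [477.6, -10.5, 160.6]
ee_rot: [0.002, 1.0, 0.018, 0.006]
force: [-0.4, 0.4, -1.3]
grip_width: 0.699
grip_force: 0.0
```

```bash
sed -i 's/^O,PH=.*/O,PH=np.array([550.5,-8.5]),.039/' h.py; python3 w.py w5; python3 - <<'E'
from h import *
import json,cv2
c=json.load(open("pics/w5.json"));g=cv2.cvtColor(cv2.imread("pics/w5.png"),cv2.COLOR_BGR2HSV)
im=cv2.imread("pics/w5.png").astype(int)
# profiles along fixture x across far fence (rectified at z=48), and along y across left fence
def prof(pts):
    o=[]
    for x,y in pts:
        u,v=proj(c,[[*wor(x,y),48]])[0].round().astype(int);o.append("%d/%d"%(im[v,u].mean(),im[v,u,2]-im[v,u,0]) if 0<=v<480 and 0<=u<640 else "-")
    return " ".join(o)
for y in(-50,-20,20,45): print("x41..67 y",y,prof([(x,y) for x in range(41,68)]))
for x in(-45,-20,10,40): print("y52..76 x",x,prof([(x,y) for y in range(52,77)]))
for x in(-40,0,40): print("y-52..-72 x",x,prof([(x,-y) for y in range(52,73)]))
for y in(-45,0,45): print("x-42..-62 y",y,prof([(-x,y) for x in range(42,63)]))
plan([*wor(-10,-120),140],.039)
E
```

```text
[542.8  -7.1 303.5]
x41..67 y -50 108/87 109/84 107/86 107/86 108/85 108/86 101/84 68/26 67/3 141/11 197/7 207/-4 205/-2 206/0 205/2 204/5 203/7 203/5 204/4 204/5 206/3 156/11 87/4 83/1 84/1 81/2 80/2
x41..67 y -20 114/85 113/87 113/85 114/84 113/84 112/85 114/86 93/47 69/5 130/11 193/9 207/-3 205/-1 205/-1 205/2 203/4 202/6 202/7 203/6 203/4 206/3 173/11 97/5 89/3 89/3 88/4 87/1
x41..67 y 20 117/79 115/79 115/78 114/78 116/78 116/79 115/81 98/43 81/9 101/13 174/11 204/2 203/2 203/2 202/4 202/6 200/7 199/8 200/6 202/4 204/3 175/11 101/8 89/5 89/4 90/4 86/1
x41..67 y 45 110/78 110/78 108/79 109/78 109/78 107/78 92/68 73/33 79/7 109/11 178/13 203/6 203/3 203/4 203/4 201/6 200/8 200/9 201/8 203/5 205/3 186/11 104/7 81/3 82/2 85/1 82/2
y52..76 x -45 48/51 49/51 45/53 49/48 44/54 66/39 76/20 72/5 71/6 108/8 123/9 126/10 126/10 122/9 121/11 121/11 119/10 120/10 118/9 123/10 104/9 82/7 80/6 79/8 83/6
y52..76 x -20 105/87 56/49 55/45 52/47 58/47 70/31 78/9 78/10 77/10 110/10 124/11 128/11 127/11 126/11 125/10 125/11 123/11 123/10 122/9 125/11 119/12 101/11 91/10 98/10 126/11
y52..76 x 10 111
[... 930 characters left out ...]
46/53 47/51 48/51 47/51 46/53 48/52 48/50 46/50 47/53 47/43 43/-3 42/-1 42/0 41/-1 41/1 40/4 42/1 39/0 41/1 40/4
x-42..-62 y 45 18/-3 22/10 46/52 46/55 45/54 47/51 47/50 48/53 45/54 48/50 45/0 43/-1 42/2 44/0 44/1 41/-1 42/2 41/1 45/2 44/-1 44/1
t 17.0 p [476.3 -10.2 157.5] A -1.534 tilt [ 0.0069 -0.0017 -1.    ] F [-1.1  0.6 -0.4] g 0.702
[0.049, 0.092, 0.013] dr -0.182
[0.035, 0.098, 0.013] dr -0.182
[0.021, 0.102, 0.013] dr -0.182
[0.006, 0.104, 0.013] dr -0.182
[-0.009, 0.104, 0.013] dr -0.182
[-0.023, 0.101, 0.013] dr -0.182
[-0.037, 0.097, 0.013] dr -0.182
[-0.051, 0.091, 0.013] dr -0.182
[-0.063, 0.082, 0.013] dr -0.182
[-0.074, 0.073, 0.013] dr -0.182
[-0.084, 0.061, 0.013] dr -0.182
```

>>> arm_command:
  increments:
    - {"offset": [0.049,0.094,0.013],"dr": [0,0,-0.182],"hand": 0.4}
    - {"offset": [0.035,0.1,0.013],"dr": [0,0,-0.182],"hand": 0.4}
    - {"offset": [0.021,0.104,0.013],"dr": [0,0,-0.182],"hand": 0.4}
    - {"offset": [0.006,0.106,0.013],"dr": [0,0,-0.182],"hand": 0.4}
    - {"offset": [-0.009,0.106,0.013],"dr": [0,0,-0.182],"hand": 0.4}
    - {"offset": [-0.023,0.103,0.013],"dr": [0,0,-0.182],"hand": 0.4}
    - {"offset": [-0.037,0.1,0.013],"dr": [0,0,-0.182],"hand": 0.4}

```text
time_s: 17.7
eef_pos: [519.2, -87.3, 142.4]
ee_rot: [-0.001, 0.867, 0.498, -0.0]
force: [-0.8, 1.1, 0.3]
grip_width: 0.702
grip_force: 0.0
```

>>> arm_command:
  increments:
    - {"offset": [-0.051,0.096,0.013],"dr": [0,0,-0.182],"hand": 0.4}
    - {"offset": [-0.063,0.088,0.013],"dr": [0,0,-0.182],"hand": 0.4}
    - {"offset": [-0.074,0.079,0.013],"dr": [0,0,-0.182],"hand": 0.4}
    - {"offset": [-0.084,0.066,0.013],"dr": [0,0,-0.182],"hand": 0.4}
    - {"offset": [0,0,0.3],"dr": [0,0,0],"hand": 0.4}
    - {"offset": [0,0,0.3],"dr": [0,0,0],"hand": 0.4}
    - {"offset": [0,0,0.2],"dr": [0,0,0],"hand": 0.4}
    - {"offset": [0,0,0],"dr": [0,0,0],"hand": 0.4}

```text
time_s: 18.5
eef_pos: [544.7, -130.0, 37.5]
ee_rot: [-0.004, 0.694, 0.72, -0.001]
force: [-0.3, -0.0, 0.8]
grip_width: 0.701
grip_force: 0.0
```

```bash
python3 - <<'E'
from h import *
print(loc(ctrl.sense()["eef_pos"]))
plan([*wor(-6,-85),12],.039,n=1)
E
```

```text
[ -10.55957806 -121.13326181]
t 18.5 p [ 544.7 -130.    37.5] A 0.038 tilt [-0.007   0.0034 -1.    ] F [-0.3 -0.   0.8] g 0.701
[0.301, 0.038, 0.212] dr -0.001
```

>>> arm_command:
  increments:
    - {"offset": [0,0.03,0.17],"dr": [0,0,0],"hand": 0.4}
    - {"offset": [0.08,0,0],"dr": [0,0,0],"hand": 0.4}
    - {"offset": [0.08,0,0],"dr": [0,0,0],"hand": 0.4}
    - {"offset": [0.08,0,0],"dr": [0,0,0],"hand": 0.4}
    - {"offset": [0.08,0,0],"dr": [0,0,0],"hand": 0.4}
    - {"offset": [0.04,0,0],"dr": [0,0,0],"hand": 0.4}
    - {"offset": [0.01,0,0],"dr": [0,0,0],"hand": 0.4}
    - {"offset": [0,0,0],"dr": [0,0,0],"hand": 0.4}

```text
time_s: 19.3
eef_pos: [549.0, -86.4, 21.2]
ee_rot: [0.0, 0.693, 0.721, 0.0]
force: [-0.4, -0.1, 0.7]
grip_width: 0.702
grip_force: 0.0
```

>>> arm_command:
  increments:
    - {"offset": [0.015,0,0],"dr": [0,0,0],"hand": 0.4}
    - {"offset": [0.015,0,0],"dr": [0,0,0],"hand": 0.4}
    - {"offset": [0,0,0],"dr": [0,0,0],"hand": 0.4}

```text
time_s: 19.6
eef_pos: [548.7, -83.0, 21.0]
ee_rot: [0.0, 0.693, 0.72, -0.0]
force: [0.2, -0.5, -0.1]
grip_width: 0.699
grip_force: 0.4
```

```bash
python3 - <<'E'
from h import *
print(loc(ctrl.sense()["eef_pos"]))
plan([*wor(-6,-71),17],.039,n=1)
E
```

```text
[ -4.67449502 -74.40508541]
t 19.6 p [548.7 -83.   21. ] A 0.0382 tilt [-2.e-04 -2.e-04 -1.e+00] F [ 0.2 -0.5 -0.1] g 0.699
[0.028, -0.011, 0.034] dr -0.001
```

>>> arm_command:
  increments:
    - {"offset": [0.01,0,0.01],"dr": [0,0,0],"hand": 0.4}
    - {"offset": [0.01,0,0.01],"dr": [0,0,0],"hand": 0.4}
    - {"offset": [0,0,0],"dr": [0,0,0],"hand": 0.4}

```text
time_s: 19.9
eef_pos: [549.2, -81.2, 19.0]
ee_rot: [0.001, 0.694, 0.72, 0.0]
force: [1.1, -3.9, 3.7]
grip_width: 0.705
grip_force: 2.2
```

>>> arm_command:
  increments:
    - {"offset": [0.01,0,0],"dr": [0,0,0],"hand": 0.4}
    - {"offset": [0.01,0,0],"dr": [0,0,0],"hand": 0.4}
    - {"offset": [0,0,0],"dr": [0,0,0],"hand": 0.4}

```text
time_s: 20.2
eef_pos: [549.2, -79.7, 19.1]
ee_rot: [0.002, 0.694, 0.72, -0.0]
force: [-0.5, -12.8, 2.6]
grip_width: 0.699
grip_force: 6.0
```

>>> arm_command:
  increments:
    - {"offset": [0.01,0,0],"dr": [0,0,0],"hand": 0.4}
    - {"offset": [0.015,0,0],"dr": [0,0,0],"hand": 0.4}
    - {"offset": [0,0,0],"dr": [0,0,0],"hand": 0.4}

```text
time_s: 20.5
eef_pos: [549.2, -79.7, 19.2]
ee_rot: [0.003, 0.694, 0.72, -0.002]
force: [-2.9, -30.2, -1.1]
grip_width: 0.702
grip_force: 14.6
```

>>> arm_command:
  increments:
    - {"offset": [-0.1,0,0],"dr": [0,0,0],"hand": 0.4}
    - {"offset": [-0.15,0,0],"dr": [0,0,0],"hand": 0.4}
    - {"offset": [0,0,-0.3],"dr": [0,0,0],"hand": 0.4}
    - {"offset": [0,0,-0.4],"dr": [0,0,0],"hand": 0.4}
    - {"offset": [0,0,-0.3],"dr": [0,0,0],"hand": 0.4}
    - {"offset": [0,0,0],"dr": [0,0,0],"hand": 0.4}
    - {"offset": [0,0,0],"dr": [0,0,0],"hand": 0.4}

```text
time_s: 21.2
eef_pos: [549.5, -104.6, 138.5]
ee_rot: [-0.0, 0.693, 0.721, 0.0]
force: [0.2, 0.8, -0.9]
grip_width: 0.699
grip_force: 0.0
```

```bash
cat > prof.py <<'E'
from h import *
import json,cv2,sys
n=sys.argv[1];c=json.load(open(f"pics/{n}.json"));im=cv2.imread(f"pics/{n}.png").astype(int)
def edges(axis,other,lo,hi,z=48):
    "plate edge = warm (R-B>25% of R) run limits along a line in steps of .25 mm"
    t=np.arange(lo,hi,.25);P=np.array([[*(wor(a,other) if axis==0 else wor(other,a)),z] for a in t])
    uv=proj(c,P).round().astype(int);ok=(uv[:,0]>=0)&(uv[:,0]<640)&(uv[:,1]>=0)&(uv[:,1]<480)
    if ok.sum()==0:return None
    px=im[uv[ok][:,1],uv[ok][:,0]];w=(px[:,2]-px[:,0])>0.35*px[:,2];br=px.mean(1);t=t[ok]
    return t,w,br
for ax,others in((0,(-50,-25,25,50)),(1,(-40,-15,15,40))):
    for o in others:
        r=edges(ax,o,-70,75)
        if r is None: continue
        t,w,br=r;hi=t[w&(t>0)];lo=t[w&(t<0)]
        h=hi.max() if len(hi) else np.nan;l=lo.min() if len(lo) else np.nan
        m=t>h;j=np.where(m&(np.gradient(br)>8))[0]
        print("xy"[ax],"line at",o,"plate",l,h,"fence",t[j[:4]] if len(j) else None, "view",t[0],t[-1])
E
python3 w.py w6; python3 prof.py w5; python3 prof.py w6; python3 -c "
from h import *
plan([*wor(-90,0),140],.039-np.pi/2)"
```

```text
[546.4 -36.8 280.7]
x line at -50 plate -52.0 47.25 fence [49.75 50.   50.25 50.5 ] view -70.0 74.75
x line at -25 plate -52.0 48.0 fence [49.75 50.   50.5  50.75] view -70.0 74.75
x line at 25 plate -52.0 48.0 fence [49.75 50.   50.5  50.75] view -70.0 74.75
x line at 50 plate -51.75 48.0 fence [49.75 50.   50.5  50.75] view -70.0 74.75
y line at -40 plate -62.5 56.75 fence [60.5  60.75 61.25 61.5 ] view -70.0 74.75
y line at -15 plate -63.0 57.5 fence [60.25 60.5  61.25 61.5 ] view -70.0 74.75
y line at 15 plate -63.25 57.25 fence [60.   60.25 60.5  60.75] view -70.0 74.75
y line at 40 plate -63.0 57.0 fence [60.25 60.5  61.   61.25] view -70.0 74.75
x line at -50 plate -52.25 47.25 fence [50.   50.25 50.5  50.75] view -70.0 74.75
x line at -25 plate -52.25 47.75 fence [50.25 50.5  51.   51.25] view -70.0 74.75
x line at 25 plate -51.75 47.5 fence [50.   50.25 50.75 51.  ] view -70.0 74.75
x line at 50 plate -52.0 47.75 fence [50.   50.25 50.5  50.75] view -70.0 74.75
y line at -40 plate -59.5 55.25 fence None view -70.0 55.25
y line at -15 plate -59.75 55.25 fence None view -70.0 55.25
y line at 15 plate -59.75 55.0 fence None view -70.0 55.0
y line at 40 plate -59.75 55.0 fence None view -70.0 55.0
t 21.25 p [ 549.1 -104.5  137.5] A 0.0383 tilt [-0.0018  0.0013 -1.    ] F [ 0.3 -1.  -1.2] g 0.703
[0.073, -0.064, -0.002] dr 0.182
[0.063, -0.074, -0.002] dr 0.182
[0.052, -0.082, -0.002] dr 0.182
[0.039, -0.089, -0.002] dr 0.182
[0.026, -0.093, -0.002] dr 0.182
[0.013, -0.096, -0.002] dr 0.182
[-0.001, -0.097, -0.002] dr 0.182
[-0.015, -0.096, -0.002] dr 0.182
[-0.028, -0.093, -0.002] dr 0.182
[-0.041, -0.088, -0.002] dr 0.182
[-0.053, -0.081, -0.002] dr 0.182
```

>>> arm_command:
  increments:
    - {"offset": [0.073,-0.064,0],"dr": [0,0,0.182],"hand": 0.4}
    - {"offset": [0.063,-0.074,0],"dr": [0,0,0.182],"hand": 0.4}
    - {"offset": [0.052,-0.082,0],"dr": [0,0,0.182],"hand": 0.4}
    - {"offset": [0.039,-0.089,0],"dr": [0,0,0.182],"hand": 0.4}
    - {"offset": [0.026,-0.093,0],"dr": [0,0,0.182],"hand": 0.4}
    - {"offset": [0.013,-0.096,0],"dr": [0,0,0.182],"hand": 0.4}
    - {"offset": [-0.001,-0.097,0],"dr": [0,0,0.182],"hand": 0.4}

```text
time_s: 21.95
eef_pos: [492.3, -45.3, 136.9]
ee_rot: [-0.001, 0.955, 0.297, -0.001]
force: [-0.8, 0.3, 0.1]
grip_width: 0.7
grip_force: 0.0
```

>>> arm_command:
  increments:
    - {"offset": [-0.015,-0.096,0],"dr": [0,0,0.182],"hand": 0.4}
    - {"offset": [-0.028,-0.093,0],"dr": [0,0,0.182],"hand": 0.4}
    - {"offset": [-0.041,-0.088,0],"dr": [0,0,0.182],"hand": 0.4}
    - {"offset": [-0.053,-0.081,0],"dr": [0,0,0.182],"hand": 0.4}
    - {"offset": [0,0,0.3],"dr": [0,0,0],"hand": 0.4}
    - {"offset": [0,0,0.3],"dr": [0,0,0],"hand": 0.4}
    - {"offset": [0,0,0.2],"dr": [0,0,0],"hand": 0.4}
    - {"offset": [0,0,0],"dr": [0,0,0],"hand": 0.4}

```text
time_s: 22.75
eef_pos: [458.6, -11.5, 39.1]
ee_rot: [-0.001, 1.0, 0.018, -0.004]
force: [-0.2, 0.6, -0.2]
grip_width: 0.7
grip_force: 0.0
```

```bash
python3 - <<'E'
from h import *
print(loc(ctrl.sense()["eef_pos"]))
plan([*wor(-65,0),17],.039-np.pi/2,n=1)
E
```

```text
[-91.91607352   0.626899  ]
t 22.75 p [458.6 -11.5  39.1] A -1.5343 tilt [-0.0083  0.0026 -1.    ] F [-0.2  0.6 -0.2] g 0.7
[0.224, 0.004, 0.184] dr -0.003
```

>>> arm_command:
  increments:
    - {"offset": [0,0,0.15],"dr": [0,0,0],"hand": 0.4}
    - {"offset": [0.08,0,0],"dr": [0,0,0],"hand": 0.4}
    - {"offset": [0.08,0,0],"dr": [0,0,0],"hand": 0.4}
    - {"offset": [0.06,0,0],"dr": [0,0,0],"hand": 0.4}
    - {"offset": [0.02,0,0],"dr": [0,0,0],"hand": 0.4}
    - {"offset": [0,0,0],"dr": [0,0,0],"hand": 0.4}
    - {"offset": [0,0,0],"dr": [0,0,0],"hand": 0.4}

```text
time_s: 23.45
eef_pos: [488.1, -11.2, 25.1]
ee_rot: [-0.0, 1.0, 0.019, -0.003]
force: [-16.1, -3.0, 10.2]
grip_width: 0.704
grip_force: 7.9
```

>>> arm_command:
  increments:
    - {"offset": [0.01,0,0],"dr": [0,0,0],"hand": 0.4}
    - {"offset": [0.01,0,0],"dr": [0,0,0],"hand": 0.4}
    - {"offset": [0.01,0,0],"dr": [0,0,0],"hand": 0.4}
    - {"offset": [0,0,0],"dr": [0,0,0],"hand": 0.4}

```text
time_s: 23.85
eef_pos: [488.1, -11.1, 25.1]
ee_rot: [-0.0, 1.0, 0.019, -0.008]
force: [-36.6, -7.7, 27.7]
grip_width: 0.698
grip_force: 18.7
```

>>> arm_command:
  increments:
    - {"offset": [-0.1,0,0],"dr": [0,0,0],"hand": 0.4}
    - {"offset": [-0.15,0,0],"dr": [0,0,0],"hand": 0.4}
    - {"offset": [0,0,-0.3],"dr": [0,0,0],"hand": 0.4}
    - {"offset": [0,0,-0.3],"dr": [0,0,0],"hand": 0.4}
    - {"offset": [0,0,0],"dr": [0,0,0],"hand": 0.4}
    - {"offset": [0,0,0],"dr": [0,0,0],"hand": 0.4}

```text
time_s: 24.45
eef_pos: [464.5, -12.3, 97.7]
ee_rot: [0.0, 1.0, 0.018, 0.001]
force: [0.2, -0.1, -0.8]
grip_width: 0.699
grip_force: 0.0
```

```bash
python3 w.py w7; python3 prof.py w7; python3 - <<'E'
from h import *
import cv2,json
D=ctrl.camera_info("side");im=ctrl.capture("side")[:,:,::-1].astype(np.float32);cv2.imwrite("pics/side7.png",im)
w=json.load(open("pics/w7.json"));wi=cv2.imread("pics/w7.png").astype(np.float32)
def prof(c,im,y,z,xs):
    uv=proj(c,[[*wor(x,y),z] for x in xs]).astype(np.float32)
    return cv2.remap(im,uv[None,:,0],uv[None,:,1],cv2.INTER_LINEAR)[0]
xs=np.arange(42,66,1.)
for n,c,i,ys in(("side",D,im,(-40,0,35)),("wrist",w,wi,(-40,0,35))):
    for y in ys:
        p=prof(c,i,y,49,xs);print(n,y," ".join("%d/%d"%(a.mean(),a[2]-a[0]) for a in p))
print("scale side px/mm",np.linalg.norm(np.diff(proj(D,[[*wor(50,0),49],[*wor(60,0),49]]),axis=0))/10)
E
```

```text
[531.1  -9.2 240. ]
x line at -50 plate -51.75 47.5 fence None view -70.0 49.5
x line at -25 plate -52.25 47.5 fence None view -70.0 49.5
x line at 25 plate -51.75 48.0 fence None view -70.0 49.75
x line at 50 plate -51.5 47.5 fence None view -70.0 49.75
y line at -40 plate -59.25 59.75 fence [60.25 60.5  61.   61.25] view -70.0 74.75
y line at -15 plate -59.5 60.25 fence [60.5  60.75 61.   61.25] view -70.0 74.75
y line at 15 plate -59.5 60.25 fence [60.5  60.75 61.   61.25] view -70.0 74.75
y line at 40 plate -59.75 59.75 fence [60.25 60.5  60.75 61.  ] view -70.0 74.75
side -40 56/68 56/68 56/66 55/60 54/53 54/34 56/17 73/11 102/11 131/12 149/14 165/16 166/16 166/16 166/17 166/16 166/16 166/16 166/16 140/13 111/9 88/7 71/4 61/3
side 0 58/68 58/67 57/67 56/64 52/49 48/32 55/20 65/9 95/8 132/12 157/15 163/15 168/16 166/16 165/16 165/16 165/16 166/15 163/14 153/12 121/9 92/6 75/5 62/3
side 35 57/68 57/68 57/68 57/65 55/56 53/46 58/27 64/11 96/8 138/9 158/11 164/14 168/16 167/16 166/16 165/16 165/16 166/16 166/16 150/14 122/11 96/8 76/5 58/2
wrist -40 108/92 107/92 107/92 108/90 108/92 106/92 78/2 79/6 0/0 0/0 0/0 0/0 0/0 0/0 0/0 0/0 0/0 0/0 0/0 0/0 0/0 0/0 0/0 0/0
wrist 0 114/90 113/90 113/88 113/89 113/90 89/74 80/7 79/8 0/0 0/0 0/0 0/0 0/0 0/0 0/0 0/0 0/0 0/0 0/0 0/0 0/0 0/0 0/0 0/0
wrist 35 107/92 106/92 106/92 106/92 105/92 105/95 80/6 79/6 0/0 0/0 0/0 0/0 0/0 0/0 0/0 0/0 0/0 0/0 0/0 0/0 0/0 0/0 0/0 0/0
scale side px/mm 0.449458796518954[ WARN:0@1.226] global loadsave.cpp:1063 imwrite_ Unsupported depth image for selected encoder is fallbacked to CV_8U.
```

>>> arm_command:
  increments:
    - {"offset": [0,0.04,0.3],"dr": [0,0,0],"hand": -0.2}
    - {"offset": [0,0,0.3],"dr": [0,0,0],"hand": -0.2}
    - {"offset": [0.06,0,0],"dr": [0,0,0],"hand": -0.2}
    - {"offset": [0.06,0,0],"dr": [0,0,0],"hand": -0.2}
    - {"offset": [0.06,0,0],"dr": [0,0,0],"hand": -0.2}
    - {"offset": [0,0,0],"dr": [0,0,0],"hand": -0.2}
    - {"offset": [0,0,0],"dr": [0,0,0],"hand": -0.2}

```text
time_s: 25.25
eef_pos: [486.0, -16.2, 25.5]
ee_rot: [0.0, 1.0, 0.019, 0.001]
force: [0.1, 0.2, -0.3]
grip_width: 0.399
grip_force: 0.0
```

>>> arm_command:
  increments:
    - {"offset": [0.015,0,0],"dr": [0,0,0],"hand": -0.2}
    - {"offset": [0.01,0,0],"dr": [0,0,0],"hand": -0.2}
    - {"offset": [0.01,0,0],"dr": [0,0,0],"hand": -0.2}
    - {"offset": [0,0,0],"dr": [0,0,0],"hand": -0.2}

```text
time_s: 25.65
eef_pos: [488.2, -16.0, 24.6]
ee_rot: [-0.0, 1.0, 0.018, -0.002]
force: [-8.7, -2.1, 6.4]
grip_width: 0.404
grip_force: 4.3
```

```bash
python3 - <<'E'
from h import *
s=ctrl.sense();print(loc(s["eef_pos"]),s["wrist_torque"])
plan([*wor(-61,-4),17],.039-np.pi/2,n=1)
E
```

```text
[-62.50863382  -5.07324868] [-0.25139508  1.31251887 -0.11530822]
t 25.65 p [488.2 -16.   24.6] A -1.5339 tilt [-4.e-03  3.e-04 -1.e+00] F [-8.7 -2.1  6.4] g 0.404
[0.013, -0.009, 0.064] dr -0.003
```

>>> arm_command:
  increments:
    - {"offset": [-0.1,0,0],"dr": [0,0,0],"hand": -1}
    - {"offset": [0,-0.04,-0.16],"dr": [0,0,0],"hand": -1}
    - {"offset": [0,0,0],"dr": [0,0,0],"hand": -1}
    - {"offset": [0,0,0],"dr": [0,0,0],"hand": -1}
    - {"offset": [0,0,0],"dr": [0,0,0],"hand": -1}

```text
time_s: 26.15
eef_pos: [477.4, -11.8, 43.3]
ee_rot: [-0.0, 1.0, 0.018, -0.0]
force: [-0.1, -0.2, 0.5]
grip_width: 0.002
grip_force: 0.0
```

>>> arm_command:
  increments:
    - {"offset": [0.06,0,0],"dr": [0,0,0],"hand": -1}
    - {"offset": [0.03,0,0],"dr": [0,0,0],"hand": -1}
    - {"offset": [0.01,0,0],"dr": [0,0,0],"hand": -1}
    - {"offset": [0,0,0],"dr": [0,0,0],"hand": -1}

```text
time_s: 26.55
eef_pos: [488.3, -11.3, 43.3]
ee_rot: [-0.0, 1.0, 0.019, -0.002]
force: [-7.0, -2.5, 5.0]
grip_width: -0.0
grip_force: 4.0
```

```bash
python3 - <<'E'
from h import *
s=ctrl.sense();print(loc(s["eef_pos"]),s["wrist_torque"])
plan([*wor(-60,0),44.5],.039-np.pi/2,n=1)
E
```

```text
[-62.23306676  -0.41501546] [-0.36655722  1.28931661 -0.00955307]
t 26.55 p [488.3 -11.3  43.3] A -1.5336 tilt [-4.5e-03  1.0e-04 -1.0e+00] F [-7.  -2.5  5. ] g -0.0
[0.018, -0.004, -0.01] dr -0.002
```

>>> arm_command:
  increments:
    - {"offset": [0.01,0,-0.012],"dr": [0,0,0],"hand": -1}
    - {"offset": [0.01,0,-0.008],"dr": [0,0,0],"hand": -1}
    - {"offset": [0,0,0],"dr": [0,0,0],"hand": -1}

```text
time_s: 26.85
eef_pos: [488.5, -11.2, 44.5]
ee_rot: [-0.0, 1.0, 0.019, -0.005]
force: [-14.0, -4.8, -0.1]
grip_width: 0.003
grip_force: 7.1
```

>>> arm_command:
  increments:
    - {"offset": [-0.1,0,0],"dr": [0,0,0],"hand": -1}
    - {"offset": [-0.1,0,-0.2],"dr": [0,0,0],"hand": -1}
    - {"offset": [-0.1,0,-0.35],"dr": [0,0,0],"hand": 0.4}
    - {"offset": [-0.1,0,-0.35],"dr": [0,0,0],"hand": 0.4}
    - {"offset": [0,0,0],"dr": [0,0,0],"hand": 0.4}
    - {"offset": [0,0,0],"dr": [0,0,0],"hand": 0.4}

```text
time_s: 27.45
eef_pos: [444.3, -13.1, 154.6]
ee_rot: [0.0, 1.0, 0.018, 0.001]
force: [0.2, -0.5, -0.6]
grip_width: 0.679
grip_force: 0.0
```

```bash
python3 w.py w8; python3 prof.py w8;python3 - <<'E'
from h import *
import json,cv2
c=json.load(open("pics/w8.json"));im=cv2.imread("pics/w8.png").astype(np.float32)
xs=np.arange(44,66,.5)
for y in(-40,0,40):
    uv=proj(c,[[*wor(x,y),48] for x in xs]).astype(np.float32);p=cv2.remap(im,uv[None,:,0],uv[None,:,1],1)[0]
    print(y,uv[0],uv[-1]," ".join("%d/%d"%(a.mean(),a[2]-a[0]) for a in p))
E
```

```text
[511.  -10.  296.8]
x line at -50 plate -52.0 47.5 fence None view -70.0 49.75
x line at -25 plate -52.0 47.5 fence None view -70.0 49.75
x line at 25 plate -52.0 47.75 fence None view -70.0 49.75
x line at 50 plate -52.0 47.75 fence None view -70.0 50.0
y line at -40 plate -59.5 60.25 fence [60.5  60.75 61.   61.5 ] view -70.0 74.75
y line at -15 plate -59.5 60.5 fence [60.75 61.25 61.5 ] view -70.0 74.75
y line at 15 plate -59.25 60.25 fence [60.5  61.   61.25] view -70.0 74.75
y line at 40 plate -59.5 60.25 fence [60.5  61.   61.25] view -70.0 74.75
-40 [385.64053   10.301892] [387.18152  -30.041605] 96/84 96/82 96/83 96/85 95/85 97/86 96/84 89/67 70/11 70/4 71/4 68/6 17/1 0/0 0/0 0/0 0/0 0/0 0/0 0/0 0/0 0/0 0/0 0/0 0/0 0/0 0/0 0/0 0/0 0/0 0/0 0/0 0/0 0/0 0/0 0/0 0/0 0/0 0/0 0/0 0/0 0/0 0/0 0/0
0 [321.67526   10.322005] [321.4967   -30.023672] 99/82 99/82 99/82 99/82 99/83 100/85 93/79 64/47 65/8 68/7 69/6 68/7 19/2 0/0 0/0 0/0 0/0 0/0 0/0 0/0 0/0 0/0 0/0 0/0 0/0 0/0 0/0 0/0 0/0 0/0 0/0 0/0 0/0 0/0 0/0 0/0 0/0 0/0 0/0 0/0 0/0 0/0 0/0 0/0
40 [257.7035    10.524565] [255.96953  -29.806183] 93/84 93/84 93/83 94/83 95/84 93/84 77/72 56/48 64/13 68/4 68/5 68/6 34/3 0/0 0/0 0/0 0/0 0/0 0/0 0/0 0/0 0/0 0/0 0/0 0/0 0/0 0/0 0/0 0/0 0/0 0/0 0/0 0/0 0/0 0/0 0/0 0/0 0/0 0/0 0/0 0/0 0/0 0/0 0/0
```

>>> arm_command:
  increments:
    - {"offset": [0,-0.29,0.2],"dr": [0,0,0],"hand": -1}
    - {"offset": [0.1,0,0.28],"dr": [0,0,0],"hand": -1}
    - {"offset": [0.08,0,0.28],"dr": [0,0,0],"hand": -1}
    - {"offset": [0,0,0.28],"dr": [0,0,0],"hand": -1}
    - {"offset": [0.1,0,0],"dr": [0,0,0],"hand": -1}
    - {"offset": [0.08,0,0],"dr": [0,0,0],"hand": -1}
    - {"offset": [0.02,0,0],"dr": [0,0,0],"hand": -1}
    - {"offset": [0,0,0],"dr": [0,0,0],"hand": -1}

```text
time_s: 28.3
eef_pos: [486.9, 23.7, 28.4]
ee_rot: [-0.0, 1.0, 0.019, -0.003]
force: [-5.8, -1.5, -0.1]
grip_width: 0.001
grip_force: 2.8
```

>>> arm_command:
  increments:
    - {"offset": [0.01,0,0],"dr": [0,0,0],"hand": -1}
    - {"offset": [0.01,0,0],"dr": [0,0,0],"hand": -1}
    - {"offset": [0,0,0],"dr": [0,0,0],"hand": -1}

```text
time_s: 28.6
eef_pos: [486.9, 23.7, 28.0]
ee_rot: [-0.0, 1.0, 0.019, -0.005]
force: [-15.7, -4.3, 1.1]
grip_width: 0.003
grip_force: 7.8
```

```bash
python3 - <<'E'
from h import *
s=ctrl.sense();print(loc(s["eef_pos"]),s["wrist_torque"],s["force"])
E
```

```text
[-62.32836029  34.68099953] [-0.68353482  2.38635346 -0.06612643] [-15.72084609  -4.33769173   1.07217009]
```

>>> arm_command:
  increments:
    - {"offset": [0.01,0,0],"dr": [0,0,0],"hand": -1}
    - {"offset": [0.01,0,0],"dr": [0,0,0],"hand": -1}
    - {"offset": [0,0,0],"dr": [0,0,0],"hand": -1}

```text
time_s: 28.9
eef_pos: [486.8, 23.8, 27.7]
ee_rot: [-0.0, 1.0, 0.019, -0.009]
force: [-27.8, -6.5, 11.1]
grip_width: 0.002
grip_force: 14.0
```

```bash
python3 - <<'E'
from h import *
s=ctrl.sense();print(loc(s["eef_pos"]),s["wrist_torque"],s["force"])
E
```

```text
[-62.35221195  34.7579252 ] [-1.1797838   4.29062238 -0.02729268] [-27.80930605  -6.48763727  11.06075241]
```

>>> arm_command:
  increments:
    - {"offset": [-0.15,0,0],"dr": [0,0,0],"hand": -1}
    - {"offset": [0,0.29,0],"dr": [0,0,0],"hand": -1}
    - {"offset": [0,0.29,0],"dr": [0,0,0],"hand": -1}
    - {"offset": [0.08,0,0],"dr": [0,0,0],"hand": -1}
    - {"offset": [0.05,0,0],"dr": [0,0,0],"hand": -1}
    - {"offset": [0,0,0],"dr": [0,0,0],"hand": -1}

```text
time_s: 29.5
eef_pos: [489.4, -46.6, 28.6]
ee_rot: [0.0, 1.0, 0.019, -0.006]
force: [-25.1, -17.7, 10.9]
grip_width: 0.001
grip_force: 12.3
```

>>> arm_command:
  increments:
    - {"offset": [0.01,0,0],"dr": [0,0,0],"hand": -1}
    - {"offset": [0.01,0,0],"dr": [0,0,0],"hand": -1}
    - {"offset": [0,0,0],"dr": [0,0,0],"hand": -1}

```text
time_s: 29.8
eef_pos: [489.4, -46.6, 28.5]
ee_rot: [0.0, 1.0, 0.02, -0.009]
force: [-37.5, -20.5, 20.7]
grip_width: -0.0
grip_force: 19.2
```

```bash
python3 - <<'E'
from h import *
s=ctrl.sense();print(loc(s["eef_pos"]),s["wrist_torque"],s["force"])
E
```

```text
[-62.49623884 -35.65045491] [-3.3324257   5.85422728 -0.18515438] [-37.51094521 -20.52402713  20.72693846]
```

>>> arm_command:
  increments:
    - {"offset": [-0.1,0,0],"dr": [0,0,0],"hand": -1}
    - {"offset": [-0.15,0.0,-0.2],"dr": [0,0,0],"hand": -1}
    - {"offset": [0.1,-0.29,-0.28],"dr": [0,0,0],"hand": -1}
    - {"offset": [0.2,0,-0.28],"dr": [0,0,0],"hand": -1}
    - {"offset": [0.3,0,-0.28],"dr": [0,0,0],"hand": -1}
    - {"offset": [0.2,0,-0.28],"dr": [0,0,0],"hand": -1}
    - {"offset": [0,0,0],"dr": [0,0,0],"hand": -1}
    - {"offset": [0,0,0],"dr": [0,0,0],"hand": -1}

```text
time_s: 30.6
eef_pos: [560.4, -7.8, 187.7]
ee_rot: [-0.0, 1.0, 0.019, 0.0]
force: [-0.1, 0.7, -1.3]
grip_width: -0.004
grip_force: 0.0
```

```bash
python3 w.py w9; python3 prof.py w9; python3 - <<'E'
from h import *
import json,cv2
c=json.load(open("pics/w9.json"));im=cv2.imread("pics/w9.png").astype(np.float32)
C=-np.array(c["R"]).T@np.array(c["t"]);print("cam local",loc(C),C[2])
xs=np.arange(44,66,.5)
for y in(-40,0,40):
    uv=proj(c,[[*wor(x,y),48] for x in xs]).astype(np.float32);p=cv2.remap(im,uv[None,:,0],uv[None,:,1],1)[0]
    print(y,uv[0]," ".join("%d/%d"%(a.mean(),a[2]-a[0]) for a in p[:20]))
E
```

```text
[627.3  -4.7 329.8]
x line at -50 plate -52.0 46.25 fence [46.5  47.   47.25] view -70.0 74.75
x line at -25 plate -51.0 46.5 fence [46.75 47.25 47.5  63.  ] view -70.0 74.75
x line at 25 plate -49.0 46.5 fence [46.75 47.25 47.5  55.25] view -70.0 74.75
x line at 50 plate -52.0 47.25 fence [47.5  66.75 67.   67.5 ] view -70.0 74.75
y line at -40 plate -59.5 60.5 fence [60.75 61.25 61.5 ] view -70.0 74.75
y line at -15 plate -59.75 60.0 fence [60.25 60.75 61.   72.75] view -70.0 74.75
y line at 15 plate -59.75 60.0 fence [60.25 60.75 61.  ] view -70.0 74.75
y line at 40 plate -59.25 60.25 fence [60.5  61.   61.25] view -70.0 74.75
cam local [76.90553478  0.79934679] 329.8180077795474
-40 [372.78104 190.65227] 115/88 114/87 114/89 113/92 110/93 114/62 128/23 191/2 215/-4 215/-3 213/-2 212/-1 211/-1 211/0 211/0 211/0 211/0 210/1 210/1 210/1
0 [323.0915  190.61401] 51/51 51/54 50/54 49/53 49/52 59/37 78/20 114/8 151/3 188/1 188/1 188/1 188/1 200/1 212/1 212/1 211/2 209/4 209/4 209/4
40 [273.40005 190.70042] 51/51 49/52 49/52 48/53 46/54 54/43 67/27 100/14 118/7 122/7 123/8 124/9 123/9 123/9 123/9 124/9 124/9 123/8 122/9 121/9
```

```bash
python3 -c "
from rig import ctrl
print(ctrl.finish_job())"
```

```text
the job is handed in; nothing more can be done
None
```

I handed the job in at about 31 s: the gate stands released in the rack, and all four plates were pushed to a hard stop on both sides with no gap visible at either fence. The hand-in returned no verdict.

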